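Set the castle nut of a tilted mirror mount to its next slot and lock it

ROBOT

A 6-joint arm with a two-finger parallel gripper is mounted at the origin on a cart in front of the work surface, level with it; the furniture and walls round the work are solid. World frame = base frame: x ahead of the robot, y to its left, z up, the work surface at z = 0. Lengths are in mm, angles in rad, forces in N, time in s.
With the tool pointing down it reaches from about 225 to 875 mm from the base axis. Payload 3.4 kg.
Tool frame: the origin (TCP) lies midway between the tips of the shut fingers; the grasp point (between the pads) lies 19 mm behind it; z points along the fingers, x is the direction in which the jaws open and shut, and the axes are right-handed (so a half turn about z gives the same grasp; the last joint's range is limited). The gripper opens to 85 mm and grips with 20 to 120 N. Pads are 22 mm wide; open, the fingers measure 114 mm over their backs; the gripper's body (76 mm by 85 mm) begins 54 mm behind the grasp point. The pads swing forward as they close: fully open they stand 13 mm farther back than shut.
Start: joints at [-1.43, 0.276, 1.505, -0, 1.361, -0.121], TCP at [148.819, -555.442, 231.328] pointing down, gripper open.
Joint ranges: [-2.89, 2.89], [-0.75, 2.08], [0.22, 2.7], [-1.18, 4.32], [0.11, 2.71], [-2.7, 2.7]. Speed limits (rad/s): [2.57, 2.57, 3.14, 3.14, 3.14, 3.14].

INTERFACE

Orientations are given as a 3x3 rotation matrix whose columns are the frame's x, y, z axes.
In Python, from bench import monitor, read_camera, camera_params, manip gives the robot as it stands.
- The arm moves only by the tool servo_tool, never from a script. Its argument "moves" is a list of rows, each a list of 6 numbers: the shift along the tool's x, y, z in m, then the turn, a rotation vector about the tool's x, y, z in degrees. A call has 1 to 5 rows; each row shifts and turns the pose as measured when the row begins, along the tool's axes as they then stand; what a row does not reach is not made up. A row lasts 1/8 s, in which the tool goes at most 62.5 mm and 10.7 degrees, less where a joint would pass 70% of its speed; a pose out of reach is approached as far as the arm can. A call with a gripper value outside its range is refused whole. "hand" is the closure, from 0 (fully open) to 1 (shut), set as the call begins (left out, the last holds). The fingers move at their own pace and stop on an object; "force" is the grip in N (left out, the last holds). Time passes only in rows, so rows that do not move let the fingers close. It gives the time, the measured TCP pose, the force and the opening at its end, in the units of the state.
- monitor.read_state(): the state, without advancing time (a new reading comes with each control period).
- read_camera(name): name is "scene" or "top" or "wrist"; returns the picture (480x640x3 uint8, red, green, blue); there is no depth.
- camera_params(name): a dict with "K" (3x3 intrinsics, pixels), "R" (3x3) and "t" (3): a world point X has camera coordinates R X + t. Camera axes: x right, y down, z forward; pixel columns grow to the right and rows downward; lengths in mm; the calibration is good to about 2 mm. A picture is of the moment at which its call begins: read the wrist's pose just before it. camera_params takes no time and is no camera call; for the wrist camera it gives the pose at the moment of the call.
- manip.hand_in(): hands the job in, once; it reports no verdict.
The state is a dict: "t": time; "q": joint angles; "joint_vel": joint speeds; "effort": joint torques, N m; "tool_pos": TCP position; "ee_rot": TCP orientation; "contact_force": force on the tool from outside, world axes, zero at the start; "ft_torque": the same for the moment, N m; "width": finger opening in mm.
Only numpy, scipy, OpenCV 4.12 (cv2) and the standard library are available. Lean on these libraries where they do the work, as an engineer would, in place of code of your own. Each camera call takes 0.05 s, during which the arm holds its last target.

TASK

Tighten the brass castle nut on the sloping spindle of the mirror mount: turn it clockwise, seen looking down on the nut, only as far as the next slot that lines up with the slot across the spindle's end, without slackening it or running on past that slot. Then lay the red-finned lock bar into the lined-up slots until it sits fully down, straddling the nut with its fin standing away from it along the spindle, and let go. Leave the screwdriver, the hex key and everything else alone.

Things in the scene. Friction and masses are not known exactly. Their poses are not given: they have to be found in the camera images.
- mount: Fixed mirror mount: aluminium foot 150 x 116 x 10 mm, grey wedge, round aluminium swivel plate (92 mm diameter) on its sloping face. Origin: centre of the foot's underside; z up. A small round mirror on a flat arm stands uphill of the nut at spindle-frame x = 87 to 101 mm, up to z = 47 mm. A tall dark solid enclosure fills the bench at x > 0.52 m, y < 0 m: go round it.
- spindle: Dark steel spindle, 30 mm diameter. Origin on its axis at the nut's underside (swivel plate top), 59 mm above the bench. z points out along it, leaning 25 degrees from vertical towards the robot's side (the way its -x points); y is level, along the cross slot in its end. Ends at z = 41 mm; cross slot 13 mm wide (x), open at the end, floor at z = 25 mm.
- nut (a joint): Angle of the brass castle nut on the spindle, rad; grows clockwise (tightening) seen looking down on its crown. 0 = next slot in line with the spindle's cross slot (the one before: -1.047). Starts between -0.80 and -0.30, stays where left, takes 0.12 N m to turn, does not rise. At value q two opposite flats face along spindle +-y turned by -q about spindle z; the others every 60 degrees.
- nut_slot (a point): Outer end of one slot's floor on the nut, 28 mm from the axis; towards spindle +y at joint 0. Axes turn with the nut: y out of that flat, z along the spindle. Nut: hexagon 56 mm across flats, 65 across corners, from spindle z = 0 to 40 mm; six slots 14 mm wide, through the middle of each flat, from z = 24 mm to the top, running straight across to the opposite flat.
- lock_bar: Loose lock bar (150 to 230 g) standing on the bench. Origin: centre of underside; y along it, z up; same turned half round. Steel bar 10 mm thick (x), z = 16 to 30 mm, joins two cheeks (y = 37 to 47 mm either side, 24 mm wide, z = 0 to 30). Red grip fin 10 mm thick (x), 40 long (y), z = 30 to 68. Seated: origin 9 mm up spindle z, y along spindle y, cheeks outside two flats.
- driver_1: Bystander: loose screwdriver with dark handle, 134 mm long, lying on the bench; origin at its middle underneath.
- hexkey_0: Bystander: loose grey hex key, 88 x 30 x 4 mm, lying flat on the bench; origin at its middle underneath.
There are look-alikes about, which are no part of the job. What is shaped like the mount but pink is not meant.

How it is judged (in metres and radians):
On the way:
1. the nut has been turned to the next slot: in line with the spindle's cross slot within 0.09 rad and at rest, the lock bar not yet in place (value of joint nut between -0.09 and 0.09 rad and velocity of joint nut between -0.1 and 0.1 rad/s and distance between lock_bar and spindle above 0.05 m), for 0.2 s.
At the end, for the whole second after the job is handed in: Nut within 0.11 rad of its next alignment (joint 0); lock bar at rest fully down in the slots: origin 0 to 12.5 mm along the spindle from the spindle's origin, within 6 mm across and 14 mm along the slot, its z within 0.2 rad of the spindle's, its length within 0.15 rad of the slot, fin out (value of joint nut between -0.11 and 0.11 rad and z of lock_bar in the frame of spindle between 0 and 0.0125 m and x of lock_bar in the frame of spindle between -0.006 and 0.006 m and y of lock_bar in the frame of spindle between -0.014 and 0.014 m and angle between the z axis of lock_bar and the z axis of spindle, either way round below 0.2 rad and angle between the y axis of lock_bar and the y axis of spindle, either way round below 0.15 rad and angle between lock_bar's own z axis and vertical below 1 rad and linear speed of lock_bar below 0.01 m/s and angular speed of lock_bar below 0.1 rad/s); the robot touches nothing.
It fails at once if the nut is slackened back to the slot before (joint below -0.95) (value of joint nut below -0.95 rad).
It fails at once if the nut is turned well past the next slot (joint above 0.25) (value of joint nut above 0.25 rad).
It fails at once if the screwdriver is moved by more than 30 mm (distance of driver_1 from where it was at the start of the episode above 0.03 m).
It fails at once if the hex key is moved by more than 30 mm (distance of hexkey_0 from where it was at the start of the episode above 0.03 m).
It also fails if it takes over 69 s, if anything falls off the work surface, if the arm or the gripper's body presses on something with over 40 N, if the wrist force passes 120 N, or if a joint passes its speed limit or range.

## Working session

There is one attempt and no reset: what is moved stays moved. The work goes in short steps, Python scripts to look and compute and a tool call to move; the robot and the scene stay as the last step left them, time stands still between calls to the robot, and variables do not carry over. Pictures are saved under pics/ and viewed, and the job is handed in when it is done.

Besides the shell and the picture viewer there is one more tool, called as name([rows], argument=value, ...), one row to a line, values as JSON. servo_tool: Moves the arm, as the interface text tells. Its arguments: {"type":"object","properties":{"moves":{"type":"array"},"hand":{"type":"number"},"force":{"type":"number"}},"required":["moves"]}

```bash
ls -la; mkdir -p pics; python3 - <<'E'
from bench import monitor, read_camera, camera_params
import cv2
s=monitor.read_state(); print(s)
for n in ["scene","top","wrist"]:
    im=read_camera(n); cv2.imwrite(f"pics/{n}0.png",im[:,:,::-1]); p=camera_params(n); print(n,p)
E
```

```text
total 12
drwxr-xr-x  3 agent agent 4096 Dec  6 21:45 .
drwxr-xr-x 23 root  root  4096 Dec  6 21:45 ..
drwxr-xr-x  2 agent agent 4096 Dec  6 21:45 pics
{'t': 0.0, 'q': array([-1.42998442e+00,  2.76582818e-01,  1.50614684e+00, -1.71338210e-05,
        1.36071850e+00, -1.20987702e-01]), 'joint_vel': array([ 0.00164518, -0.00130645,  0.00200019,  0.00029008, -0.00020256,
        0.00109203]), 'effort': array([ 1.81394174e-03, -4.16767359e+01, -2.45807004e+01, -5.92398756e-04,
        1.10288960e-02, -1.66047391e-05]), 'tool_pos': array([ 148.73980957, -554.86564592,  230.44121173]), 'ee_rot': array([[ 2.58822469e-01, -9.65924869e-01, -2.77005884e-04],
       [-9.65923149e-01, -2.58822535e-01,  1.83478803e-03],
       [-1.84396275e-03, -2.07317974e-04, -9.99998278e-01]]), 'contact_force': array([0.4823612 , 0.41484709, 0.21248615]), 'ft_torque': array([-0.01085441,  0.00403916,  0.04579497]), 'width': 85.38414496337954}
scene {'K': array([[611.91636437,   0.        , 318.75539498],
       [  0.        , 611.91636437, 237.73246249],
       [  0.        ,   0.        ,   1.        ]]), 'R':
[... 251 characters left out ...]
6.49802004],
       [  0.        , 535.12855651, 240.98483775],
       [  0.        ,   0.        ,   1.        ]]), 'R': array([[ 0.02567257, -0.99962634,  0.00938584],
       [-0.99884717, -0.02603125, -0.04033252],
       [ 0.04056177, -0.00833958, -0.99914223]]), 't': array([-21.74570982, 468.89122727, 965.79880724])}
wrist {'K': array([[337.3737703 ,   0.        , 316.53567587],
       [  0.        , 337.3737703 , 236.49681652],
       [  0.        ,   0.        ,   1.        ]]), 'R': array([[ 0.258674  , -0.96596234, -0.00212477],
       [-0.925626  , -0.24850019,  0.28541926],
       [-0.27623226, -0.0718638 , -0.9584004 ]]), 't': array([-573.41079184,  -37.80463244,  379.84811953])}
```

View pics/scene0.png

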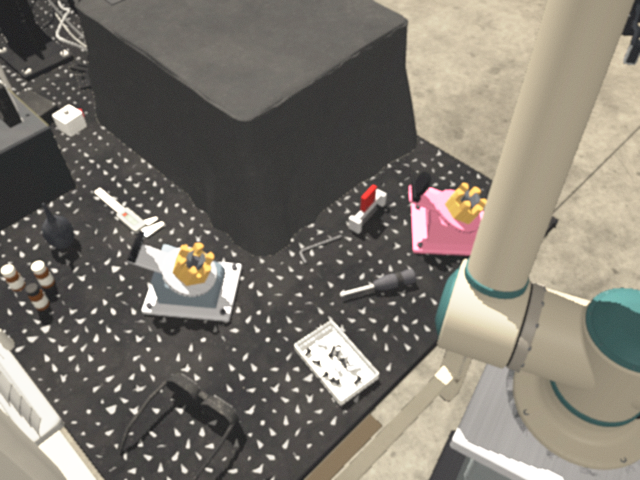

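View pics/top0.png

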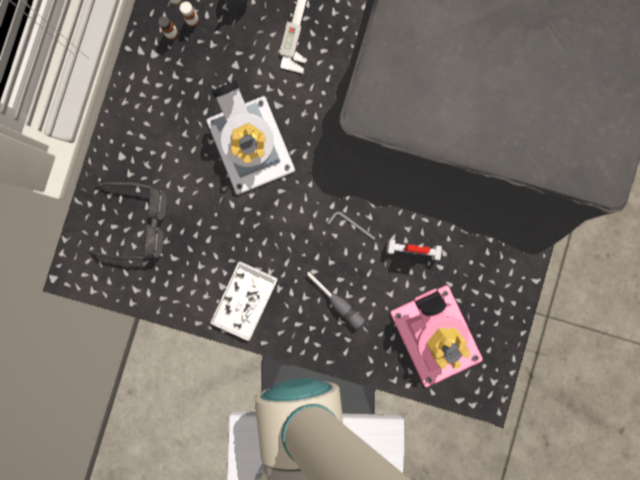

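View pics/wrist0.png

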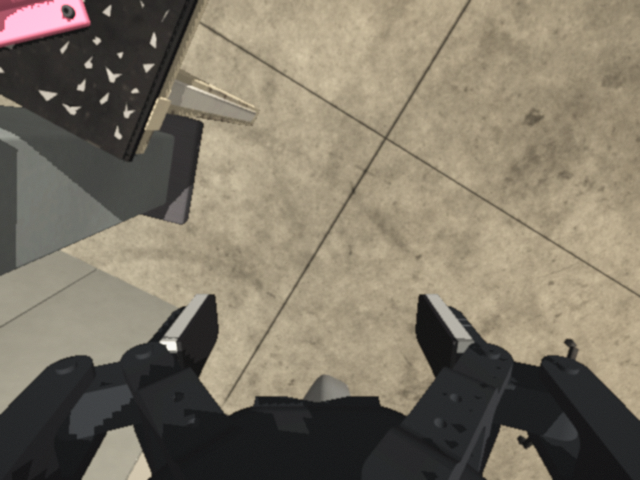

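```bash
python3 - <<'E'
import cv2
t=cv2.imread('pics/top0.png'); s=cv2.imread('pics/scene0.png')
a=cv2.resize(t[80:205,195:310],None,fx=5,fy=5,interpolation=cv2.INTER_CUBIC)[:600]
b=cv2.resize(s[215:330,120:250],None,fx=5,fy=5,interpolation=cv2.INTER_CUBIC)
c=cv2.resize(t[225:275,375:455],None,fx=8,fy=8,interpolation=cv2.INTER_CUBIC)
cv2.imwrite('pics/ta.png',a);cv2.imwrite('pics/sb.png',b);cv2.imwrite('pics/tc.png',c)
E
```

```text
(no output)
```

View pics/ta.png

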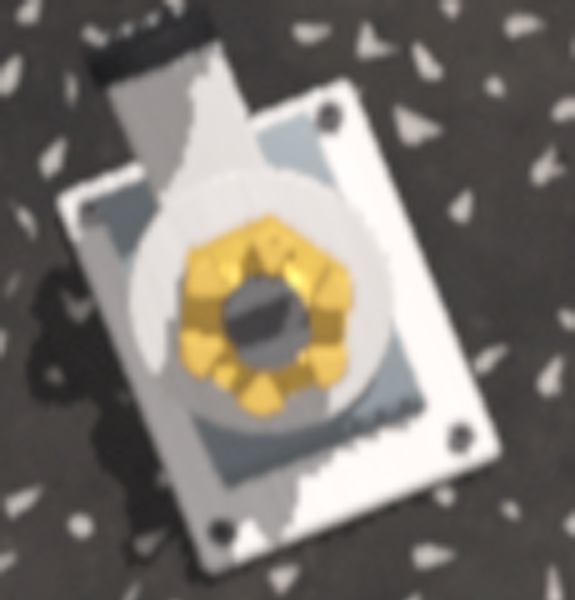

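View pics/sb.png

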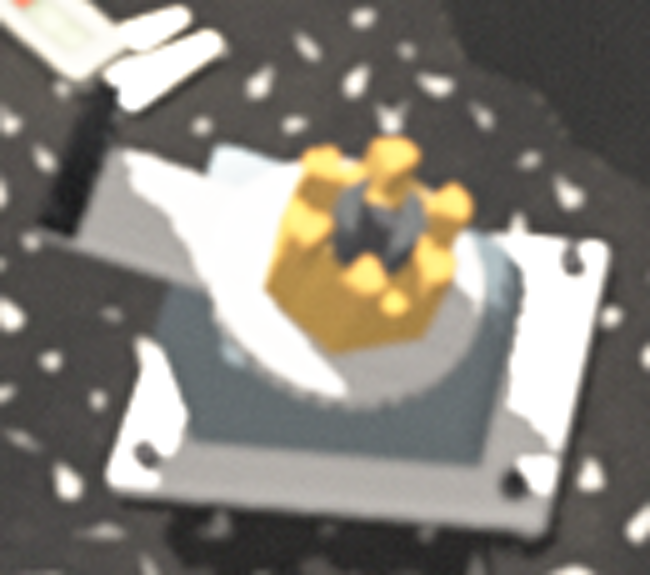

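View pics/tc.png

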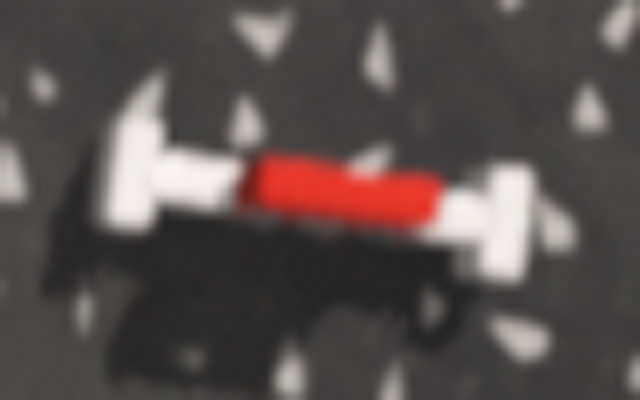

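```bash
cat > h.py <<'E'
import numpy as np, cv2
from bench import monitor, read_camera, camera_params
def ray(p,uv):
    d=p['R'].T@np.linalg.inv(p['K'])@np.array([uv[0],uv[1],1.]); o=-p['R'].T@p['t']; return o,d/np.linalg.norm(d)
def onz(p,uv,z):
    o,d=ray(p,uv); return o+d*(z-o[2])/d[2]
def tri(pairs):
    A=np.zeros((3,3));b=np.zeros(3)
    for p,uv in pairs:
        o,d=ray(p,uv); M=np.eye(3)-np.outer(d,d); A+=M;b+=M@o
    X=np.linalg.solve(A,b)
    res=[np.linalg.norm((np.eye(3)-np.outer(d,d))@(X-o)) for o,d in (ray(p,uv) for p,uv in pairs)]
    return X,res
def proj(p,X):
    c=p['R']@np.asarray(X,float)+p['t']; h=p['K']@c; return h[:2]/h[2]
def save(n,im): cv2.imwrite(f'pics/{n}.png',im[:,:,::-1])
E
python3 - <<'E'
from h import *
T=camera_params('top');S=camera_params('scene')
a=lambda u,v:(195+u/5-.4,80+v/5-.4)
for n,c in dict(TL=(60,200),TR=(345,80),BR=(500,455),BL=(215,578)).items(): print(n,onz(T,a(*c),10).round(1))
print('spin', tri([(T,a(265,322)),(S,(120+378/5-.4,215+225/5-.4))]))
c=lambda u,v:(375+u/8-.4,225+v/8-.4)
print('cheeks',onz(T,c(135,175),30).round(1),onz(T,c(510,222),30).round(1),'fin',onz(T,c(342,192),68).round(1))
print('finends',onz(T,c(250,180),68),onz(T,c(438,200),68))
for n,uv in dict(drv1=(310,272),drv2=(358,328),hex1=(332,220),hex2=(375,240)).items(): print(n,onz(T,uv,10).round(1))
E
```

```text
TL [686.4 216.   10. ]
TR [733.9 113.   10. ]
BR [596.7  52.1  10. ]
BL [548.7 154.8  10. ]
spin (array([625.829745  , 127.97096913,  88.80187264]), [np.float64(0.2617853391512113), np.float64(0.2617853391510849)])
cheeks [ 461.7 -125.7   30. ] [ 453.4 -209.7   30. ] fin [ 457.9 -165.2   68. ]
finends [ 459.97755506 -145.43899734   68.        ] [ 456.73578247 -185.87859157   68.        ]
drv1 [412.1  18.9  10. ]
drv2 [313.1 -70.7  10. ]
hex1 [507.9 -18.7  10. ]
hex2 [473.4 -98.   10. ]
```

```bash
cat >> h.py <<'E'
from scipy.spatial.transform import Rotation as Ro, Slerp
def cur():
    s=monitor.read_state(); return s['tool_pos'].copy(), s['ee_rot'].copy(), s
def rows(targets, p=None, R=None, n=None):
    """targets: list of (pos,R); each split in rows"""
    if p is None: p,R,_=cur()
    out=[]
    for P,Q in targets:
        P=np.array(P,float)
        dr=Ro.from_matrix(R.T@Q).as_rotvec(degrees=True)
        k=n or int(max(np.ceil(np.linalg.norm(P-p)/58),np.ceil(np.linalg.norm(dr)/10),1))
        st=(P-p)/k; 
        for i in range(k):
            Ri=R@Ro.from_rotvec(dr*i/k,degrees=True).as_matrix()
            out.append(list((Ri.T@st/1000).round(4))+list((dr/k).round(2)))
        p,R=P,Q
    for o in out: print([float(x) for x in o],end=',\n')
def down(yaw):
    y=np.radians(yaw); x=np.array([np.cos(y),np.sin(y),0]); z=np.array([0,0,-1.]); return np.column_stack([x,np.cross(z,x),z])
def spframe(yaw=23.9,tilt=25):
    y=np.radians(yaw);t=np.radians(tilt); ex=np.array([np.cos(y),np.sin(y),0]);k=np.array([0,0,1.])
    z=-np.sin(t)*ex+np.cos(t)*k; Y=np.array([-np.sin(y),np.cos(y),0]); return np.column_stack([np.cross(Y,z),Y,z])
def toolsp(Rs,ang):
    """tool z=-sp z, tool x in sp frame at angle ang (deg) from sp x about sp z"""
    a=np.radians(ang); x=Rs@np.array([np.cos(a),np.sin(a),0]); z=-Rs[:,2]; return np.column_stack([x,np.cross(z,x),z])
E
python3 - <<'E'
from h import *
p,R,s=cur(); W=camera_params('wrist')
c=-W['R'].T@W['t']; print('cam in tool',(R.T@(c-p)).round(1)); print((W['R']@R).round(3))
rows([((330,-220,300),down(-50)),((420,-60,300),down(-40))])
E
```

```text
cam in tool [  -0.6  -72.1 -142.9]
[[ 1.     0.     0.001]
 [ 0.     0.958 -0.286]
 [-0.001  0.286  0.958]]
[-0.0395, -0.0374, -0.0098, -0.0, 0.01, -3.57],
[-0.0371, -0.0398, -0.0099, -0.0, 0.01, -3.57],
[-0.0346, -0.042, -0.0099, -0.0, 0.01, -3.57],
[-0.0319, -0.0441, -0.0099, -0.0, 0.01, -3.57],
[-0.0291, -0.046, -0.0099, -0.0, 0.01, -3.57],
[-0.0262, -0.0477, -0.0099, -0.0, 0.01, -3.57],
[-0.0231, -0.0493, -0.0099, -0.0, 0.01, -3.57],
[-0.0162, -0.0429, 0.0, 0.0, 0.0, -2.5],
[-0.0143, -0.0436, 0.0, 0.0, 0.0, -2.5],
[-0.0124, -0.0442, 0.0, 0.0, 0.0, -2.5],
[-0.0104, -0.0447, 0.0, 0.0, 0.0, -2.5],
```

servo_tool([
  [-0.0395, -0.0374, -0.0098, 0, 0, -3.57],
  [-0.0371, -0.0398, -0.0099, 0, 0, -3.57],
  [-0.0346, -0.042, -0.0099, 0, 0, -3.57],
  [-0.0319, -0.0441, -0.0099, 0, 0, -3.57],
  [-0.0291, -0.046, -0.0099, 0, 0, -3.57],
], hand=0)

```text
t: 0.78
tool_pos: [279.3, -311.5, 278.6]
ee_rot: [[0.545, -0.839, -0.0], [-0.839, -0.545, 0.006], [-0.005, -0.003, -1.0]]
contact_force: [0.6, -0.2, -0.1]
width: 85.3
```

servo_tool([
  [-0.0262, -0.0477, -0.0099, 0, 0, -3.57],
  [-0.0231, -0.0493, -0.0099, 0, 0, -3.57],
])

```text
t: 1.02
tool_pos: [331.7, -212.1, 299.4]
ee_rot: [[0.647, -0.762, 0.001], [-0.762, -0.647, 0.006], [-0.004, -0.004, -1.0]]
contact_force: [0.2, -0.4, -0.1]
width: 85.2
```

```bash
python3 - <<'E'
from h import *
W=camera_params('wrist'); im=read_camera('wrist'); save('w1',im); np.savez('w1.npz',**W)
hsv=cv2.cvtColor(im,cv2.COLOR_RGB2HSV)
m=((hsv[...,0]<6)|(hsv[...,0]>174))&(hsv[...,1]>170)
n,l,st,ce=cv2.connectedComponentsWithStats(m.astype(np.uint8)); print([(st[i].tolist(),ce[i].round(1)) for i in range(1,n) if st[i][4]>60])
# view pose along nut: TCP on axis at spindle z 110ish
Rs=spframe(); o=np.array([641.4,134.,59])
Q=toolsp(Rs,-70)   # final -90 at q=0
rows([((420,-40,300),down(-45)),(o+Rs@[-20,0,150],Q)])
E
```

```text
[([348, 58, 31, 39, 556], array([360.9,  79.4]))]
[-0.0175, -0.0432, 0.0008, -0.17, 0.06, -1.07],
[-0.0167, -0.0435, 0.0007, -0.17, 0.06, -1.07],
[-0.0159, -0.0438, 0.0005, -0.17, 0.06, -1.07],
[-0.015, -0.0441, 0.0004, -0.17, 0.06, -1.07],
[0.0008, -0.0407, 0.0227, 4.68, 1.76, 0.22],
[-0.0001, -0.0387, 0.026, 4.68, 1.76, 0.22],
[-0.001, -0.0365, 0.029, 4.68, 1.76, 0.22],
[-0.0021, -0.034, 0.0318, 4.68, 1.76, 0.22],
[-0.0033, -0.0313, 0.0344, 4.68, 1.76, 0.22],
```

View pics/w1.png

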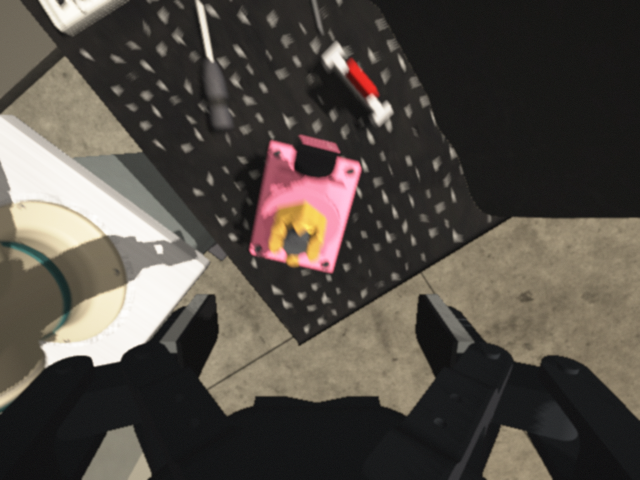

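servo_tool([
  [-0.0175, -0.0432, 0.0008, 0, 0, -1.07],
  [-0.0167, -0.0435, 0.0007, 0, 0, -1.07],
  [-0.0159, -0.0438, 0.0005, 0, 0, -1.07],
  [-0.015, -0.0441, 0.0004, 0, 0, -1.07],
  [0.0008, -0.0407, 0.0227, 4.68, 1.76, 0.22],
])

```text
t: 1.7
tool_pos: [453.4, -5.9, 279.5]
ee_rot: [[0.705, -0.703, 0.092], [-0.709, -0.704, 0.045], [0.033, -0.097, -0.995]]
contact_force: [0.1, -0.4, -1.4]
width: 85.5
```

servo_tool([
  [0, -0.0387, 0.026, 4.68, 1.76, 0.22],
  [-0.001, -0.0365, 0.029, 4.68, 1.76, 0.22],
  [-0.0021, -0.034, 0.0318, 4.68, 1.76, 0.22],
  [-0.0033, -0.0313, 0.0344, 4.68, 1.76, 0.22],
  [0, 0, 0, 0, 0, 0],
])

```text
t: 2.33
tool_pos: [573.7, 112.5, 186.6]
ee_rot: [[0.664, -0.63, 0.402], [-0.733, -0.655, 0.184], [0.147, -0.417, -0.897]]
contact_force: [0.3, 0.8, -0.0]
width: 85.5
```

```bash
python3 - <<'E'
from h import *
W=camera_params('wrist'); im=read_camera('wrist'); save('w2',im); np.savez('w2.npz',**W)
p,R,s=cur(); print(p,s['q'],s['t'])
c=im[120:420,160:480]; cv2.imwrite('pics/w2c.png',cv2.resize(c[:,:,::-1],None,fx=2,fy=2,interpolation=cv2.INTER_CUBIC))
Rs=spframe(); o=np.array([641.4,134.,59])
for z in (0,41): print(z,proj(W,o+Rs@[0,0,z]))
E
```

```text
[574.52672648 111.85911061 188.12070224] [-0.05751686  0.12343989  1.92432615  0.32376683  0.70674035  0.53854932] 2.375
0 [329.47447611 218.15727791]
41 [331.54682217 229.53213755]
```

View pics/w2.png

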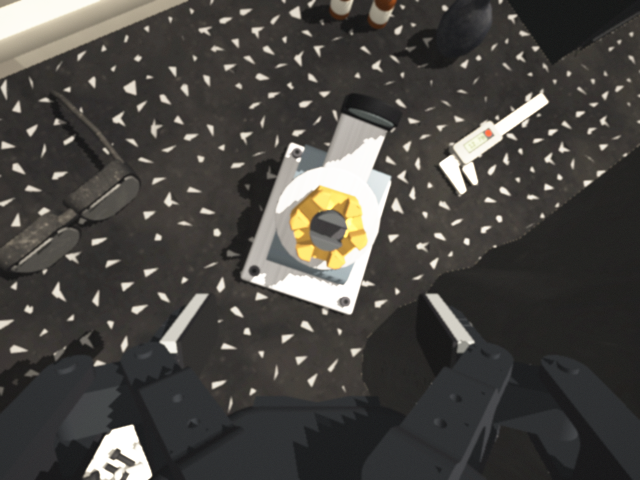

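```bash
python3 - <<'E'
from h import *
Rs=spframe(); o=np.array([641.4,134.,59])
Q=toolsp(Rs,-70)
P=o+Rs@[0,0,70]+Q@[0,40,0]; print(P)
rows([(P,Q)])
E
```

```text
[588.75103184  95.70528764 106.55629461]
[0.0046, 0.0179, 0.0379, -0.68, -0.12, 0.04],
[0.0047, 0.0174, 0.0381, -0.68, -0.12, 0.04],
```

View pics/w2c.png

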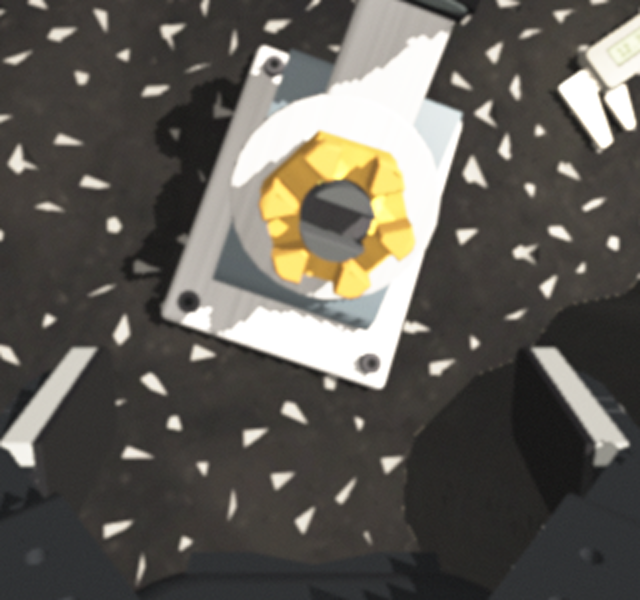

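servo_tool([
  [0.0046, 0.0179, 0.0379, -0.68, -0.12, 0],
  [0.0047, 0.0174, 0.0381, -0.68, -0.12, 0],
  [0, 0, 0, 0, 0, 0],
])

```text
t: 2.75
tool_pos: [592.5, 93.2, 110.2]
ee_rot: [[0.664, -0.636, 0.393], [-0.732, -0.66, 0.169], [0.152, -0.4, -0.904]]
contact_force: [0.0, -0.5, 0.0]
width: 85.6
```

```bash
python3 - <<'E'
from h import *
W=camera_params('wrist'); im=read_camera('wrist'); save('w3',im); np.savez('w3.npz',**W)
p,R,s=cur(); print(p,s['q'],s['t'])
c=im[60:300,180:460]; cv2.imwrite('pics/w3c.png',cv2.resize(c[:,:,::-1],None,fx=2.5,fy=2.5,interpolation=cv2.INTER_CUBIC))
Rs=spframe(); o=np.array([641.4,134.,59])
for z in (0,41): print(z,proj(W,o+Rs@[0,0,z]))
E
```

```text
[593.7261      93.31209635 112.19910681] [-0.0841267   0.24137359  1.99377677  0.40111066  0.54247388  0.41054295] 2.8
0 [309.73895439 193.10715421]
41 [308.69676209 205.44884197]
```

View pics/w3c.png

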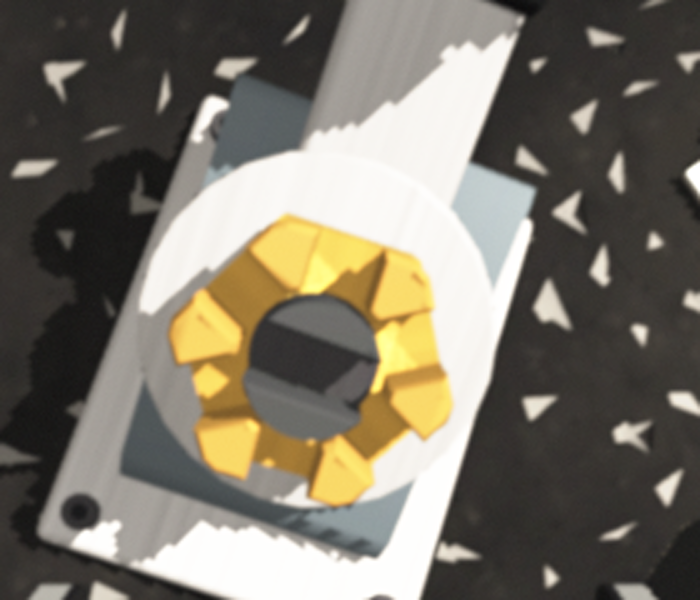

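```bash
python3 - <<'E'
from h import *
W=dict(np.load('w3.npz'))
im=cv2.imread('pics/w3.png')
c=im[135:270,238:372]; cv2.imwrite('pics/w3d.png',cv2.resize(c,None,fx=4.4,fy=4.4,interpolation=cv2.INTER_CUBIC))
E
```

```text
(no output)
```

View pics/w3d.png

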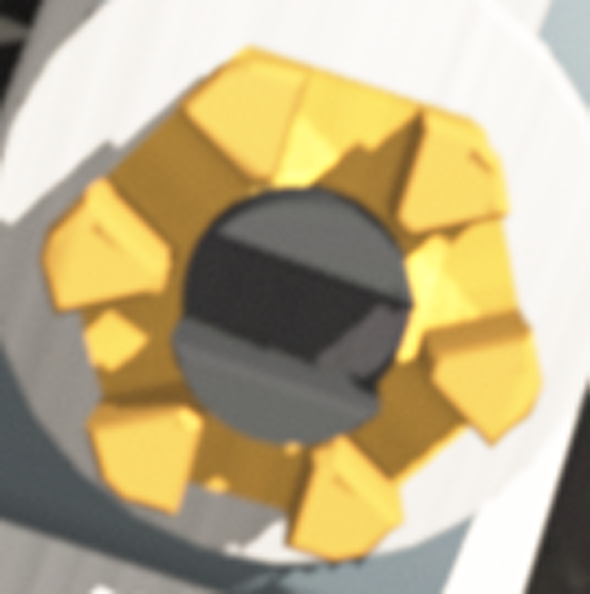

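```bash
python3 - <<'E'
from h import *
W=dict(np.load('w3.npz')); Rs=spframe(); o=np.array([641.4,134.,59])
f=lambda u,v:(238+u/4.4-.4,135+v/4.4-.4)
def onsp(uv,z):
    c,d=ray(W,uv); c=Rs.T@(c-o); d=Rs.T@d; return c+d*(z-c[2])/d[2]
cor=[(45,258),(120,490),(355,557),(537,385),(490,130),(250,48)]
P=np.array([onsp(f(*c),40) for c in cor])[:,:2]; print(P.round(1))
ctr=(P[:3]+P[3:]).mean(0)/2; print('ctr',ctr)
d=P-ctr; print(np.hypot(*d.T).round(1)); a=np.degrees(np.arctan2(d[:,1],d[:,0])); print(a.round(1), (a%60).round(1))
ends=[(100,180),(60,310),(90,425),(178,513),(292,545),(402,520),(492,440),(525,325),(503,215),(425,110),(308,72),(190,103)]
E=np.array([onsp(f(*c),40) for c in ends])[:,:2]; c2=E.mean(0); print(c2); d=E-c2; print(np.hypot(*d.T).round(1)); a=np.degrees(np.arctan2(d[:,1],d[:,0]));print(a.round(1))
a2=np.unwrap(np.radians(a)); m=np.degrees((a2+np.roll(a2,-1))/2)
# corners = mean of pairs
for pr in [((218,235),(410,302)),((178,320),(380,395)),((180,322),(375,398))]:
    A=onsp(f(*pr[0]),41);B=onsp(f(*pr[1]),41); e=B-A; print('slot edge ang',np.degrees(np.arctan2(e[1],e[0])), A[:2],B[:2])
E
```

```text
[[ -5.   32. ]
 [-29.6  14.8]
 [-27.9 -15.7]
 [  0.7 -28.8]
 [ 27.  -12.1]
 [ 26.1  17. ]]
ctr [-1.44383366  1.21811293]
[31.  31.2 31.4 30.1 31.4 31.8]
[  96.6  154.2 -147.4  -86.   -25.1   29.9] [36.6 34.2 32.6 34.  34.9 29.9]
[-1.61738542  1.42864986]
[28.2 28.4 28.8 28.9 28.9 28.7 28.3 27.4 27.3 28.7 28.8 28. ]
[  74.4  108.   137.6  168.7 -161.7 -133.2 -102.4  -71.5  -42.9  -11.3
   17.2   45.8]
slot edge ang -89.27402110966104 [ 4.78334966 13.57013382] [  5.08805516 -10.47657768]
slot edge ang -90.81064438341592 [-6.47923844 14.78770465] [ -6.84589665 -11.12571237]
slot edge ang -91.77074898771518 [-6.62790022 14.48688528] [ -7.4061623  -10.68717093]
```

```bash
cat >> h.py <<'E'
SO=np.array([641.4,134.,59]); RS=spframe(); SO=SO+RS@[-1.4,1.3,0]
def rep():
    p,R,s=cur(); print('tcp in sp',(RS.T@(p-SO)).round(1),'x ang',np.degrees(np.arctan2(RS[:,1]@R[:,0],RS[:,0]@R[:,0])).round(2),'tilt err deg',np.degrees(np.arccos(min(1,-R[:,2]@RS[:,2]))).round(2),'F',s['contact_force'].round(1),'w',round(s['width'],1),'q',s['q'].round(2),'t',s['t'])
E
python3 - <<'E'
from h import *
rep(); Q=toolsp(RS,-57.6)
rows([(SO+RS@[0,0,60],Q),(SO+RS@[0,0,30],Q)])
E
```

```text
tcp in sp [-30.6 -19.2  73.6] x ang -69.76 tilt err deg 0.66 F [-0.2  0.9  0.3] w 85.5 q [-0.08  0.24  1.99  0.4   0.54  0.41] t 2.8
[-0.0038, -0.0176, 0.0069, -0.16, -0.29, -6.08],
[-0.0019, -0.0179, 0.0068, -0.16, -0.29, -6.08],
[-0.0, 0.0, 0.03, 0.0, 0.0, 0.0],
```

servo_tool([
  [-0.0038, -0.0176, 0.0069, -0.16, -0.29, -6.08],
  [-0.0019, -0.0179, 0.0068, -0.16, -0.29, -6.08],
  [0, 0, 0, 0, 0, 0],
])

```text
t: 3.18
tool_pos: [620.2, 124.1, 121.3]
ee_rot: [[0.785, -0.475, 0.397], [-0.572, -0.802, 0.171], [0.237, -0.361, -0.902]]
contact_force: [-0.6, 0.4, 0.8]
width: 85.8
```

```bash
python3 - <<'E'
from h import *
rep(); Q=toolsp(RS,-57.6)
rows([(SO+RS@[0,0,45],Q),(SO+RS@[0,0,3],Q)])
E
```

```text
tcp in sp [ 6.6 -1.7 66.4] x ang -57.25 tilt err deg 0.65 F [-0.6  0.4  0.8] w 85.8 q [-0.02  0.27  1.92  0.34  0.56  0.32] t 3.175
[-0.0052, 0.0047, 0.0213, -0.35, -0.54, 0.35],
[0.0, -0.0, 0.042, 0.0, 0.0, 0.0],
```

servo_tool([
  [-0.005, 0.0047, 0.016, -0.35, -0.54, 0.35],
  [0, 0, 0, 0, 0, 0],
])

```text
t: 3.42
tool_pos: [620.0, 125.5, 105.2]
ee_rot: [[0.784, -0.484, 0.388], [-0.577, -0.799, 0.171], [0.227, -0.358, -0.906]]
contact_force: [0.1, -0.4, 0.2]
width: 85.2
```

```bash
python3 - <<'E'
from h import *
rep(); Q=toolsp(RS,-57.6)
rows([(SO+RS@[0,0,45],Q),(SO+RS@[0,0,3],Q)])
W=camera_params('wrist'); im=read_camera('wrist'); save('w4',im)
E
```

```text
tcp in sp [ 0.1 -0.4 51.6] x ang -57.72 tilt err deg 0.1 F [ 0.1 -0.4  0.2] w 85.2 q [-0.01  0.29  1.94  0.35  0.54  0.31] t 3.425
[-0.0004, -0.0001, 0.0066, -0.05, -0.08, -0.12],
[0.0, -0.0, 0.042, 0.0, 0.0, 0.0],
```

View pics/w4.png

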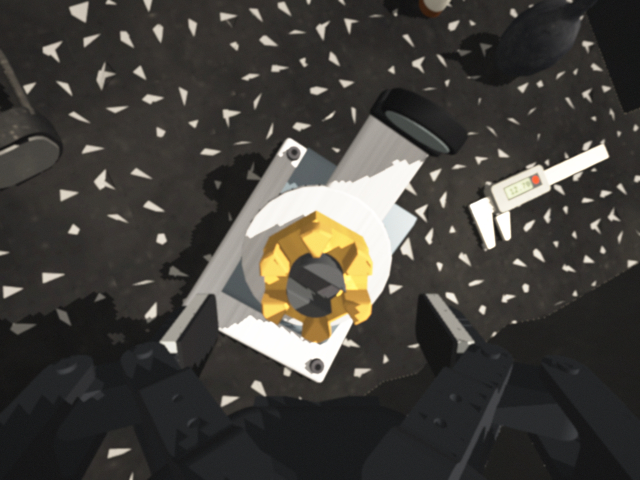

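servo_tool([
  [0, 0, 0.013, 0, 0, 0],
  [0, 0, 0.013, 0, 0, 0],
  [0, 0, 0.012, 0, 0, 0],
  [0, 0, 0, 0, 0, 0],
])

```text
t: 3.98
tool_pos: [636.0, 131.6, 68.2]
ee_rot: [[0.783, -0.485, 0.388], [-0.579, -0.798, 0.17], [0.227, -0.358, -0.906]]
contact_force: [-0.1, -0.2, 0.5]
width: 85.1
```

```bash
python3 - <<'E'
from h import *
rep(); Q=toolsp(RS,-57.6)
rows([(SO+RS@[0,0,4],Q)])
E
```

```text
tcp in sp [-0.1 -1.3 10.8] x ang -57.82 tilt err deg 0.12 F [-0.1 -0.2  0.5] w 85.1 q [0.   0.36 1.94 0.39 0.46 0.27] t 3.975
[-0.0011, -0.0008, 0.0068, -0.02, -0.11, -0.22],
```

servo_tool([
  [-0.001, -0.0008, 0.007, 0, 0, 0],
  [0, 0, 0, 0, 0, 0],
])

```text
t: 4.22
tool_pos: [638.5, 134.3, 61.3]
ee_rot: [[0.783, -0.486, 0.388], [-0.579, -0.798, 0.17], [0.227, -0.358, -0.906]]
contact_force: [-0.2, 0.0, 0.9]
width: 85.6
```

servo_tool([
  [0, 0, 0, 0, 0, 0],
  [0, 0, 0, 0, 0, 0],
  [0, 0, 0, 0, 0, 0],
  [0, 0, 0, 0, 0, 0],
], hand=1, force=40)

```text
t: 4.72
tool_pos: [638.4, 134.4, 61.8]
ee_rot: [[0.784, -0.485, 0.388], [-0.578, -0.798, 0.171], [0.227, -0.358, -0.906]]
contact_force: [0.5, 0.2, -2.3]
width: 55.5
```

```bash
python3 - <<'E'
from h import *
rep()
print(monitor.read_state()['ft_torque'])
W=camera_params('wrist'); im=read_camera('wrist'); save('w5',im)
E
```

```text
tcp in sp [0.3 0.3 3.6] x ang -57.81 tilt err deg 0.12 F [ 0.5  0.2 -2.3] w 55.5 q [0.01 0.37 1.95 0.4  0.45 0.27] t 4.725
[0.03510494 0.18693782 0.08724447]
```

View pics/w5.png

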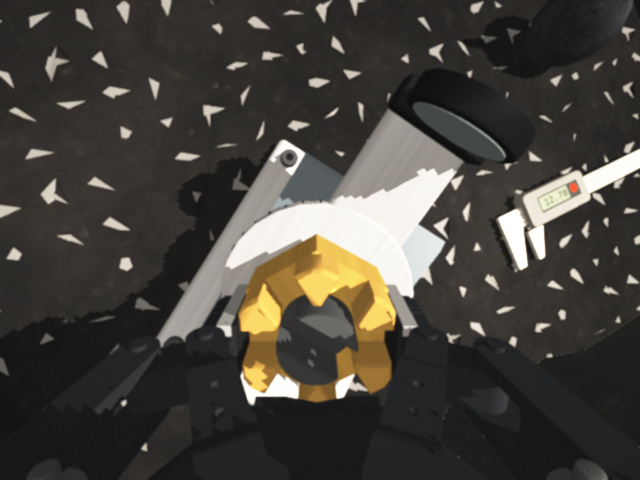

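servo_tool([
  [0, 0, 0, 0, 0, 4],
  [0, 0, 0, 0, 0, 5],
  [0, 0, 0, 0, 0, 5],
  [0, 0, 0, 0, 0, 5],
  [0, 0, 0, 0, 0, 0],
])

```text
t: 5.4
tool_pos: [638.7, 134.1, 61.9]
ee_rot: [[0.577, -0.718, 0.389], [-0.811, -0.56, 0.17], [0.095, -0.413, -0.906]]
contact_force: [0.3, 0.8, -2.5]
width: 55.0
```

```bash
python3 - <<'E'
from h import *
rep(); Q=toolsp(RS,-90)
rows([(SO+RS@[0,0,3.6],Q)],n=4)
E
```

```text
tcp in sp [ 0.5 -0.1  3.7] x ang -77.25 tilt err deg 0.15 F [ 0.3  0.8 -2.5] w 55.0 q [0.01 0.37 1.95 0.4  0.45 0.61] t 5.4
[-0.0001, 0.0001, 0.0, -0.02, -0.03, 3.19],
[-0.0001, 0.0001, 0.0, -0.02, -0.03, 3.19],
[-0.0, 0.0001, 0.0, -0.02, -0.03, 3.19],
[-0.0, 0.0001, 0.0, -0.02, -0.03, 3.19],
```

servo_tool([
  [0, 0, 0, 0, 0, 4],
  [0, 0, 0, 0, 0, 4],
  [0, 0, 0, 0, 0, 4],
  [0, 0, 0, 0, 0, 0.5],
  [0, 0, 0, 0, 0, 0],
])

```text
t: 6.02
tool_pos: [638.9, 133.9, 62.0]
ee_rot: [[0.41, -0.825, 0.389], [-0.912, -0.373, 0.17], [0.005, -0.424, -0.906]]
contact_force: [1.0, 0.3, -0.6]
width: 55.6
```

```bash
python3 - <<'E'
from h import *
rep(); Q=toolsp(RS,-90)
rows([(SO+RS@[0,0,3.6],Q)],n=1)
W=camera_params('wrist'); im=read_camera('wrist'); save('w6',im);np.savez('w6.npz',**W)
c=im[200:420,190:450]; cv2.imwrite('pics/w6c.png',cv2.resize(c[:,:,::-1],None,fx=2.5,fy=2.5,interpolation=cv2.INTER_CUBIC))
E
```

```text
tcp in sp [ 0.5 -0.4  3.7] x ang -89.6 tilt err deg 0.16 F [ 1.   0.3 -0.6] w 55.6 q [0.01 0.37 1.95 0.4  0.45 0.82] t 6.025
[-0.0004, 0.0005, 0.0001, -0.1, -0.13, 0.4],
```

View pics/w6c.png

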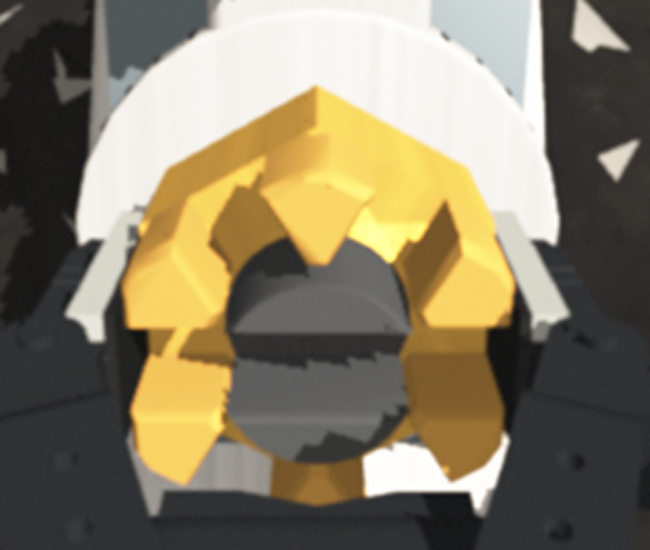

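servo_tool([
  [0, 0, 0, 0, 0, 0.4],
  [0, 0, 0, 0, 0, 0],
])

```text
t: 6.32
tool_pos: [638.9, 133.9, 62.0]
ee_rot: [[0.405, -0.828, 0.389], [-0.914, -0.368, 0.17], [0.002, -0.424, -0.906]]
contact_force: [0.2, 0.6, -1.3]
width: 55.3
```

servo_tool([
  [0, 0, 0, 0, 0, 0],
  [0, 0, 0, 0, 0, 0],
  [0, 0, 0, 0, 0, 0],
  [0, 0, 0, 0, 0, 0],
], hand=0)

```text
t: 6.82
tool_pos: [639.2, 133.9, 62.7]
ee_rot: [[0.405, -0.827, 0.39], [-0.914, -0.368, 0.17], [0.003, -0.425, -0.905]]
contact_force: [0.5, -0.2, 0.5]
width: 85.5
```

servo_tool([
  [0, 0, -0.02, 0, 0, 0],
  [0, 0, -0.025, 0, 0, 0],
  [0, 0.01, -0.025, 0, 0, 0],
  [0, 0.02, -0.01, 0, 0, 0],
  [0, 0, 0, 0, 0, 0],
])

```text
t: 7.45
tool_pos: [581.3, 107.9, 129.2]
ee_rot: [[0.405, -0.825, 0.394], [-0.914, -0.368, 0.169], [0.006, -0.429, -0.903]]
contact_force: [0.5, 0.1, -0.3]
width: 85.2
```

```bash
python3 - <<'E'
from h import *
rep()
W=camera_params('wrist'); im=read_camera('wrist'); save('w7',im);np.savez('w7.npz',**W)
print(proj(W,SO+RS@[0,0,40]))
c=im[120:270,230:400]; cv2.imwrite('pics/w7c.png',cv2.resize(c[:,:,::-1],None,fx=4,fy=4,interpolation=cv2.INTER_CUBIC))
E
```

```text
tcp in sp [-28.3  -0.8  91.3] x ang -89.88 tilt err deg 0.5 F [ 0.5  0.1 -0.3] w 85.2 q [-0.05  0.2   1.99  0.36  0.57  0.84] t 7.45
[316.21385594 214.49182946]
```

View pics/w7c.png

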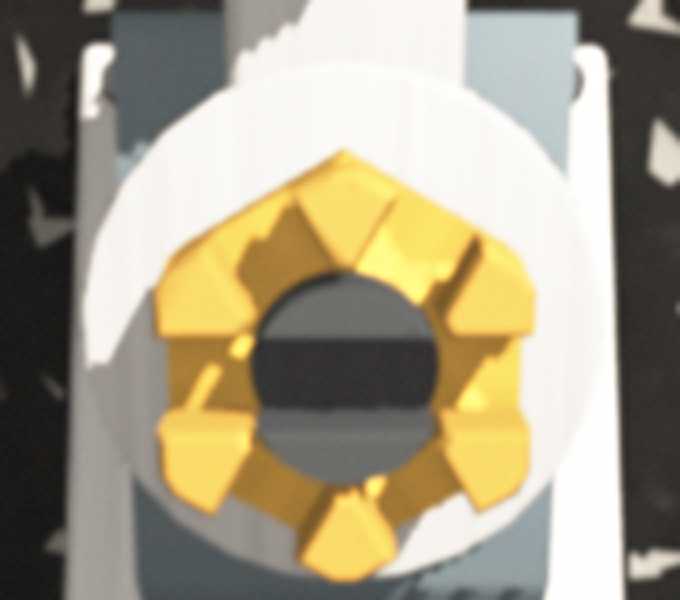

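```bash
python3 - <<'E'
from h import *
W=dict(np.load('w7.npz'))
f=lambda u,v:(230+u/4-.4,120+v/4-.4)
def onsp(uv,z):
    c,d=ray(W,uv); c=RS.T@(c-SO); d=RS.T@d; return (c+d*(z-c[2])/d[2])[:2].round(2)
print('spindle slot edges',[onsp(f(*c),41) for c in [(258,338),(437,338),(258,409),(437,409)]])
print('spindle sides',onsp(f(252,372),41),onsp(f(438,372),41),'top/bottom',onsp(f(346,270),41),onsp(f(346,486),41))
print('nut corners',[onsp(f(*c),40) for c in [(342,150),(345,582),(157,280),(162,465),(532,282),(527,460)]])
print('nutslot',[onsp(f(*c),40) for c in [(158,333),(532,334),(160,413),(527,413)]])
# travel to bar
rows([((480,60,290),down(-20)),((400,-120,280),down(-5.6))])
E
```

```text
spindle slot edges [array([ 6.4 , 12.89]), array([  6.42, -13.17]), array([-4.23, 13.07]), array([ -4.22, -13.39])]
spindle sides [ 1.35 13.85] [  1.36 -13.42] top/bottom [16.3   0.09] [-16.12   0.05]
nut corners [array([33.03,  0.67]), array([-31.91,   0.18]), array([14.69, 27.4 ]), array([-13.13,  27.69]), array([ 14.45, -26.84]), array([-12.34, -27.15])]
nutslot [array([ 6.94, 27.54]), array([  6.83, -27.14]), array([-5.09, 27.7 ]), array([ -5.07, -26.87])]
[0.0006, 0.0056, -0.0322, -3.99, -1.77, -7.54],
[-0.0013, 0.0078, -0.0318, -3.99, -1.77, -7.54],
[-0.0034, 0.0096, -0.0311, -3.99, -1.77, -7.54],
[-0.0058, 0.0112, -0.0302, -3.99, -1.77, -7.54],
[-0.0082, 0.0123, -0.0292, -3.99, -1.77, -7.54],
[-0.0108, 0.0131, -0.028, -3.99, -1.77, -7.54],
[-0.0034, 0.0491, 0.0025, 0.0, 0.0, -3.6],
[-0.0065, 0.0488, 0.0025, 0.0, 0.0, -3.6],
[-0.0095, 0.0483, 0.0025, 0.0, 0.0, -3.6],
[-0.0125, 0.0476, 0.0025, 0.0, 0.0, -3.6],
```

servo_tool([
  [0, 0.0056, -0.0322, -3.99, -1.77, -7.54],
  [-0.0013, 0.0078, -0.0318, -3.99, -1.77, -7.54],
  [-0.0034, 0.0096, -0.0311, -3.99, -1.77, -7.54],
  [-0.0058, 0.0112, -0.0302, -3.99, -1.77, -7.54],
  [-0.0082, 0.0123, -0.0292, -3.99, -1.77, -7.54],
], hand=0.5)

```text
t: 8.12
tool_pos: [497.8, 66.8, 267.6]
ee_rot: [[0.894, -0.446, 0.047], [-0.448, -0.893, 0.043], [0.023, -0.059, -0.998]]
contact_force: [0.3, -0.9, -0.5]
width: 42.6
```

servo_tool([
  [-0.0108, 0.0131, -0.028, -3.99, -1.77, -7.54],
  [-0.0034, 0.0491, 0.0025, 0, 0, -3.6],
  [-0.0065, 0.0488, 0.0025, 0, 0, -3.6],
  [-0.0095, 0.0483, 0.0025, 0, 0, -3.6],
  [-0.0125, 0.0476, 0.0025, 0, 0, -3.6],
])

```text
t: 8.75
tool_pos: [412.5, -125.7, 292.9]
ee_rot: [[0.998, -0.06, 0.005], [-0.06, -0.998, -0.015], [0.006, 0.015, -1.0]]
contact_force: [0.2, -0.7, 0.3]
width: 42.4
```

```bash
sed -i 's/SO=SO+RS@\[-1.4,1.3,0\]/SO=SO+RS@[-0.8,1.5,0]/' h.py; python3 - <<'E'
from h import *
p,R,s=cur(); print(p,s['q'].round(2),s['width'],np.degrees(np.arctan2(R[1,0],R[0,0])))
rows([((440,-195,220),down(-5.6))])
E
```

```text
[ 412.54506333 -125.69372913  292.87757448] [-0.45  0.02  1.67 -0.01  1.44 -0.39] 42.38018240027884 -3.4113384656201533
[0.0156, 0.0332, 0.037, 0.43, -0.18, 1.09],
[0.0163, 0.0332, 0.0367, 0.43, -0.18, 1.09],
```

servo_tool([
  [0.015, 0.03, 0.036, 0.4, -0.2, 1.1],
  [0.015, 0.03, 0.036, 0.4, -0.2, 1.1],
  [0, 0, 0, 0, 0, 0],
])

```text
t: 9.12
tool_pos: [441.4, -195.1, 222.3]
ee_rot: [[0.994, -0.105, 0.006], [-0.105, -0.994, -0.006], [0.006, 0.005, -1.0]]
contact_force: [0.1, 0.1, 0.7]
width: 42.7
```

```bash
python3 - <<'E'
from h import *
p,R,s=cur(); print(p,s['q'].round(2),s['t'],np.degrees(np.arctan2(R[1,0],R[0,0])))
W=camera_params('wrist'); im=read_camera('wrist'); save('w8',im);np.savez('w8.npz',**W)
u=proj(W,[457,-166,40]); print(u)
E
```

```text
[ 441.39541623 -195.08187697  222.30766932] [-0.56  0.14  1.71 -0.    1.28 -0.45] 9.125 -6.034685450784087
[329.25095878 181.42874909]
```

View pics/w8.png

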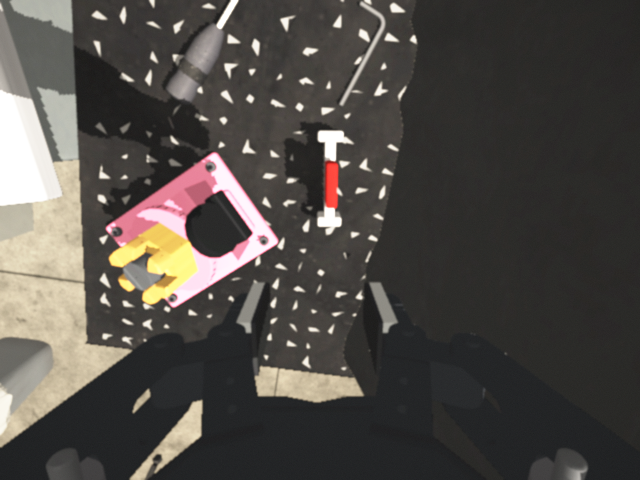

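```bash
python3 - <<'E'
from h import *
W=dict(np.load('w8.npz')); im=cv2.imread('pics/w8.png')
c=im[120:240,280:380]; cv2.imwrite('pics/w8c.png',cv2.resize(c,None,fx=5,fy=5,interpolation=cv2.INTER_CUBIC))
hsv=cv2.cvtColor(im,cv2.COLOR_BGR2HSV)
m=(((hsv[...,0]<6)|(hsv[...,0]>174))&(hsv[...,1]>170)).astype(np.uint8); m[:, :290]=0
r=cv2.minAreaRect(np.argwhere(m)[:,::-1].astype(np.float32)); print(r)
E
```

```text
((331.0, 184.0), (46.0, 12.0), 90.0)
```

View pics/w8c.png

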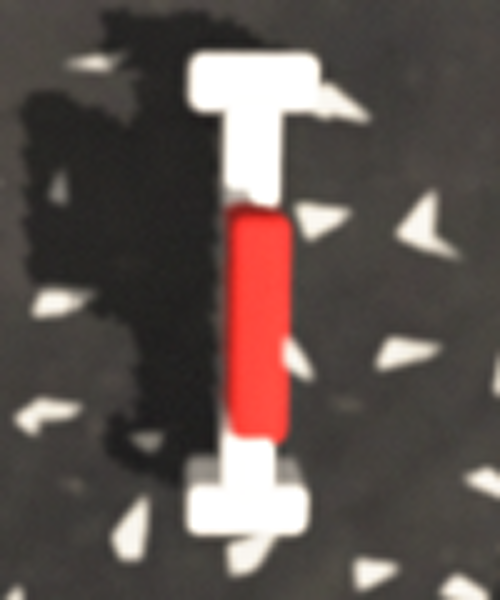

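```bash
python3 - <<'E'
from h import *
W=dict(np.load('w8.npz'))
f=lambda u,v:(280+u/5-.4,120+v/5-.4)
A=onz(W,f(254,82),30);B=onz(W,f(247,510),30)
F1=onz(W,f(261,214),68);F2=onz(W,f(258,438),68)
print(A,B,(A+B)/2,np.linalg.norm(A-B)); print(F1,F2,(F1+F2)/2,np.linalg.norm(F1-F2))
d=A-B; print('bar x yaw',np.degrees(np.arctan2(d[1],d[0]))-90); d=F1-F2; print(np.degrees(np.arctan2(d[1],d[0]))-90)
E
```

```text
[ 462.44071232 -124.62892645   30.        ] [ 453.16891094 -208.10134077   30.        ] [ 457.80481163 -166.36513361   30.        ] 83.98577411297802
[ 459.91775595 -146.14263904   68.        ] [ 455.75528042 -185.25446764   68.        ] [ 457.83651819 -165.69855334   68.        ] 39.33270063385799
bar x yaw -6.3382177657057355
-6.07483589373976
```

```bash
python3 - <<'E'
from h import *
Q=down(-6.2)
rows([((457.8,-166.1,115),Q)])
E
```

```text
[0.0061, -0.0151, 0.0544, 0.15, -0.23, 0.11],
[0.0063, -0.015, 0.0544, 0.15, -0.23, 0.11],
```

servo_tool([
  [0.0061, -0.015, 0.04, 0.15, -0.23, 0.11],
  [0.0063, -0.015, 0.04, 0.15, -0.23, 0.11],
  [0, 0, 0.01, 0, 0, 0],
  [0, 0, 0, 0, 0, 0],
])

```text
t: 9.68
tool_pos: [462.9, -165.6, 137.9]
ee_rot: [[0.994, -0.105, 0.011], [-0.105, -0.994, -0.006], [0.011, 0.005, -1.0]]
contact_force: [0.4, -0.1, 0.2]
width: 42.6
```

```bash
python3 - <<'E'
from h import *
Q=down(-6.2); p,R,s=cur(); print(p,s['q'].round(2),s['t'],s['contact_force'])
rows([((457.8,-166.1,80),Q),((457.8,-166.1,37),Q)])
E
```

```text
[ 462.9180238  -165.58413181  137.88029854] [-0.49  0.22  1.83 -0.    1.08 -0.38] 9.675 [ 0.39645609 -0.06699782  0.17835208]
[-0.0028, 0.0004, 0.0289, 0.13, -0.32, 0.07],
[-0.0027, 0.0005, 0.0289, 0.13, -0.32, 0.07],
[0.0, 0.0, 0.043, 0.0, 0.0, 0.0],
```

servo_tool([
  [-0.0028, 0, 0.02, 0.1, -0.3, 0],
  [-0.0022, 0, 0.018, 0.1, -0.3, 0],
  [0, 0, 0.01, 0, 0, 0],
  [0, 0, 0, 0, 0, 0],
])

```text
t: 10.18
tool_pos: [463.2, -168.5, 96.4]
ee_rot: [[0.994, -0.105, 0.014], [-0.105, -0.994, -0.009], [0.014, 0.007, -1.0]]
contact_force: [-0.2, 0.3, -0.2]
width: 42.7
```

```bash
python3 - <<'E'
from h import *
Q=down(-6.2); p,R,s=cur(); print(p,s['q'].round(2),s['t'],s['contact_force'])
rows([((457.8,-166.1,80),Q),((457.8,-166.1,37),Q)])
W=camera_params('wrist'); im=read_camera('wrist'); save('w9',im)
E
```

```text
[ 463.15254519 -168.54853195   96.41715546] [-0.49  0.27  1.89 -0.    0.97 -0.38] 10.175 [-0.23006829  0.28196045 -0.24889056]
[-0.0058, -0.002, 0.0163, 0.43, -0.83, 0.17],
[0.0, 0.0, 0.043, 0.0, 0.0, 0.0],
```

View pics/w9.png

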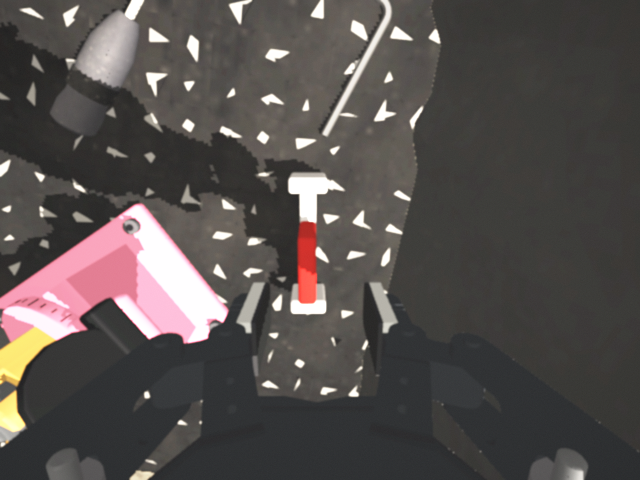

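```bash
python3 - <<'E'
from h import *
W=dict(np.load('w8.npz'))
for z in (100,120,140): print(z,[onz(W,u,z).round(0)[:2] for u in [(188,230),(218,228),(250,235),(222,192),(250,230)]])
E
```

```text
100 [array([ 337., -185.]), array([ 362., -186.]), array([ 387., -194.]), array([ 370., -157.]), array([ 387., -190.])]
120 [array([ 346., -180.]), array([ 368., -181.]), array([ 391., -189.]), array([ 376., -154.]), array([ 392., -185.])]
140 [array([ 354., -175.]), array([ 375., -176.]), array([ 396., -183.]), array([ 382., -152.]), array([ 396., -180.])]
```

servo_tool([
  [-0.0055, -0.002, 0.003, 0.43, -0.83, 0.17],
  [0, 0, 0, 0, 0, 0],
], hand=0.68)

```text
t: 10.48
tool_pos: [458.9, -166.6, 95.0]
ee_rot: [[0.994, -0.108, 0.002], [-0.108, -0.994, -0.001], [0.003, 0.001, -1.0]]
contact_force: [0.9, -0.2, 0.1]
width: 27.2
```

```bash
python3 - <<'E'
from h import *
Q=down(-6.2); p,R,s=cur(); print(p,s['q'].round(2),s['t'],s['contact_force'],s['width'])
rows([((457.8,-166.1,80),Q),((457.8,-166.1,37),Q)])
E
```

```text
[ 458.86559623 -166.59591263   95.03318717] [-0.49  0.27  1.89  0.    0.98 -0.38] 10.475 [ 0.88126414 -0.18767337  0.13195747] 27.244230948042116
[-0.0012, -0.0004, 0.015, 0.05, -0.15, -0.01],
[0.0, 0.0, 0.043, 0.0, 0.0, 0.0],
```

servo_tool([
  [-0.0012, 0, 0.013, 0, -0.15, 0],
  [0, 0, 0.013, 0, 0, 0],
  [0, 0, 0.013, 0, 0, 0],
  [0, 0, 0.01, 0, 0, 0],
  [0, 0, 0, 0, 0, 0],
])

```text
t: 11.1
tool_pos: [457.0, -166.2, 41.8]
ee_rot: [[0.994, -0.108, -0.002], [-0.108, -0.994, -0.0], [-0.002, 0.0, -1.0]]
contact_force: [1.2, -0.9, -0.7]
width: 27.4
```

```bash
python3 - <<'E'
from h import *
Q=down(-6.2); p,R,s=cur(); print(p,s['q'].round(2),s['t'],s['contact_force'],s['width'])
rows([((457.8,-166.1,37),Q)])
W=camera_params('wrist'); im=read_camera('wrist'); save('w10',im)
E
```

```text
[ 457.0279625  -166.18629562   41.8401664 ] [-0.49  0.34  1.96 -0.    0.85 -0.38] 11.1 [ 1.24270387 -0.93231492 -0.6710403 ] 27.38040982469002
[0.0008, -0.0002, 0.0048, 0.01, 0.11, -0.01],
```

View pics/w10.png

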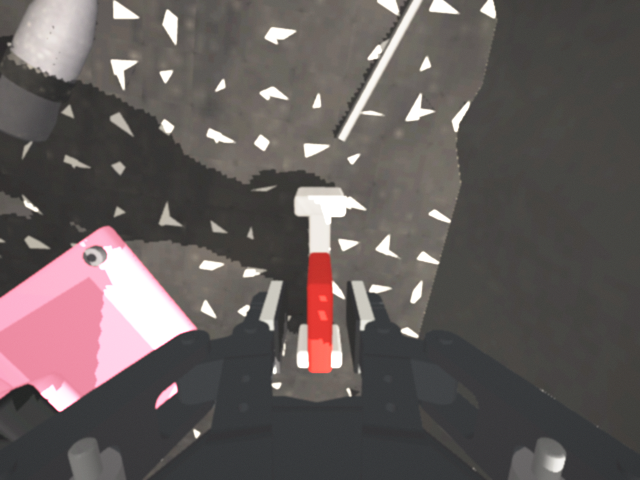

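Centred with the fin between the fingers; go down the last 5 mm and close.

servo_tool([
  [0.0008, 0, 0.005, 0, 0.1, 0],
  [0, 0, 0, 0, 0, 0],
])

```text
t: 11.4
tool_pos: [458.8, -166.7, 37.4]
ee_rot: [[0.994, -0.108, 0.002], [-0.108, -0.994, -0.001], [0.002, 0.001, -1.0]]
contact_force: [0.1, 0.3, -0.1]
width: 27.2
```

servo_tool([
  [0, 0, 0, 0, 0, 0],
  [0, 0, 0, 0, 0, 0],
  [0, 0, 0, 0, 0, 0],
  [0, 0, 0, 0, 0, 0],
], hand=1, force=60)

```text
t: 11.9
tool_pos: [458.8, -166.8, 37.7]
ee_rot: [[0.994, -0.108, 0.002], [-0.108, -0.994, -0.002], [0.003, 0.001, -1.0]]
contact_force: [0.2, -0.1, -1.4]
width: 8.9
```

```bash
python3 - <<'E'
from h import *
p,R,s=cur(); print(p,R.round(3),s['q'].round(2),s['t'],s['contact_force'],s['width'])
E
```

```text
[ 458.79579639 -166.75128748   37.74187912] [[ 0.994 -0.108  0.002]
 [-0.108 -0.994 -0.002]
 [ 0.003  0.001 -1.   ]] [-0.49  0.34  1.97 -0.    0.83 -0.38] 11.9 [ 0.20249259 -0.11959839 -1.36669906] 8.923097848351441
```

servo_tool([
  [0, 0, -0.01, 0, 0, 0],
  [0, 0, -0.03, 0, 0, 0],
  [0, 0, -0.045, 0, 0, 0],
  [0, 0, -0.045, 0, 0, 0],
  [0, 0, -0.03, 0, 0, 0],
])

```text
t: 12.52
tool_pos: [456.7, -165.6, 202.3]
ee_rot: [[0.994, -0.108, -0.002], [-0.108, -0.994, 0.001], [-0.003, -0.001, -1.0]]
contact_force: [0.7, 0.4, -1.8]
width: 8.9
```

```bash
python3 - <<'E'
from h import *
p,R,s=cur(); print(p,s['q'].round(2),s['t'],s['contact_force'],s['width'])
save('w11',read_camera('wrist'))
Q=toolsp(RS,0)
rows([((440,-100,250),down(5)),((500,60,250),down(15)),(SO+RS@[0,0,125],Q)])
E
```

```text
[ 456.69050522 -165.59890647  202.34431387] [-0.49  0.16  1.73 -0.    1.25 -0.38] 12.525 [ 0.65887385  0.35275024 -1.78790885] 8.937389817561833
[-0.0128, -0.0321, -0.0221, 0.06, -0.11, -5.6],
[-0.0097, -0.0332, -0.0221, 0.06, -0.11, -5.6],
[0.0246, -0.0514, 0.0, 0.0, 0.0, -3.33],
[0.0275, -0.0499, 0.0, 0.0, 0.0, -3.33],
[0.0304, -0.0482, 0.0, 0.0, 0.0, -3.33],
[0.0342, -0.0094, 0.026, 0.65, 8.32, -2.92],
[0.0305, -0.0074, 0.0308, 0.65, 8.32, -2.92],
[0.026, -0.0056, 0.035, 0.65, 8.32, -2.92],
```

View pics/w11.png

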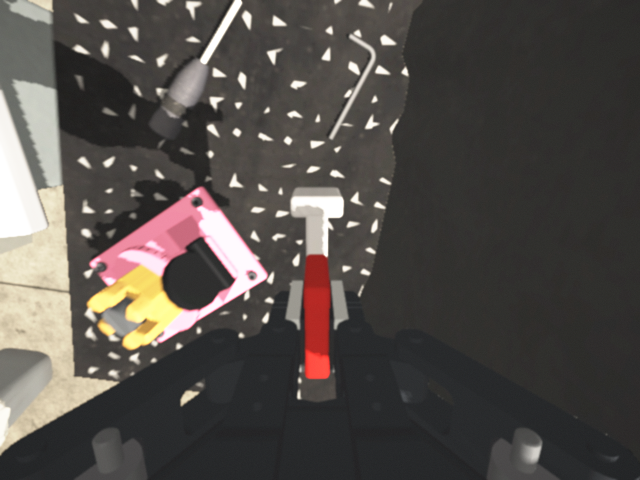

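```bash
python3 - <<'E'
from h import *
Q=toolsp(RS,0)
rows([((430,-80,250),down(5)),((450,50,250),down(15)),((520,75,240),down(23.9)@Ro.from_rotvec([0,10,0],degrees=True).as_matrix()),(SO+RS@[0,0,125],Q)])
E
```

```text
[-0.0189, -0.0415, -0.0222, 0.06, -0.11, -5.6],
[-0.0148, -0.0431, -0.0221, 0.06, -0.11, -5.6],
[0.0104, -0.0426, 0.0, 0.0, 0.0, -3.33],
[0.0129, -0.0419, 0.0, 0.0, 0.0, -3.33],
[0.0153, -0.0411, 0.0, 0.0, 0.0, -3.33],
[0.037, -0.003, 0.005, 0.39, 4.99, -4.44],
[0.0366, -0.0001, 0.0082, 0.39, 4.99, -4.44],
[0.0341, -0.0031, 0.0406, -0.0, 7.5, -0.0],
[0.0286, -0.0031, 0.0447, -0.0, 7.5, -0.0],
```

servo_tool([
  [-0.0189, -0.0415, -0.0222, 0, 0, -5.6],
  [-0.0148, -0.0431, -0.0221, 0, 0, -5.6],
  [0.0104, -0.0426, 0, 0, 0, -3.33],
  [0.0129, -0.0419, 0, 0, 0, -3.33],
  [0.0153, -0.0411, 0, 0, 0, -3.33],
])

```text
t: 13.2
tool_pos: [448.8, 53.1, 253.8]
ee_rot: [[0.965, 0.263, 0.011], [0.263, -0.965, -0.004], [0.01, 0.007, -1.0]]
contact_force: [0.9, -0.1, -2.2]
width: 9.3
```

servo_tool([
  [0.037, -0.003, 0.005, 0.39, 5, -4.4],
  [0.0366, 0, 0.008, 0.39, 5, -4.4],
  [0, 0, 0, 0, 0, 0],
])

```text
t: 13.58
tool_pos: [518.8, 83.4, 244.4]
ee_rot: [[0.892, 0.419, 0.172], [0.413, -0.908, 0.071], [0.186, 0.008, -0.983]]
contact_force: [-0.7, 0.7, -1.5]
width: 9.1
```

```bash
python3 - <<'E'
from h import *
rep(); Q=toolsp(RS,0); p,R,s=cur(); print(p)
rows([(SO+RS@[0,0,130],Q)],n=4)
E
```

```text
tcp in sp [-41.    2.  224.1] x ang 0.96 tilt err deg 14.27 F [-0.7  0.7 -1.5] w 9.1 q [-0.03  0.1   1.72  0.08  1.15 -0.49] t 13.575
[518.75633997  83.42744604 244.44118581]
[0.0157, 0.0006, 0.0203, 0.04, 3.57, 0.24],
[0.0144, 0.0006, 0.0212, 0.04, 3.57, 0.24],
[0.0131, 0.0006, 0.0221, 0.04, 3.57, 0.24],
[0.0117, 0.0005, 0.0228, 0.04, 3.57, 0.24],
```

servo_tool([
  [0.0157, 0.0006, 0.0203, 0, 3.57, 0.24],
  [0.0144, 0.0006, 0.0212, 0, 3.57, 0.24],
  [0.0131, 0.0006, 0.0221, 0, 3.57, 0.24],
  [0.0117, 0.0005, 0.02, 0, 3.57, 0.24],
  [0, 0, 0, 0, 0, 0],
])

```text
t: 14.2
tool_pos: [585.0, 111.8, 176.7]
ee_rot: [[0.832, 0.402, 0.384], [0.364, -0.916, 0.169], [0.419, -0.001, -0.908]]
contact_force: [-0.3, -0.2, -1.5]
width: 9.0
```

```bash
python3 - <<'E'
from h import *
rep(); Q=toolsp(RS,0)
rows([(SO+RS@[0,0,100],Q)],n=2)
save('w12',read_camera('wrist'));W=camera_params('wrist');np.savez('w12.npz',**W)
im=read_camera('scene'); save('s12',im); 
cv2.imwrite('pics/s12c.png',cv2.resize(im[130:330,100:330,::-1],None,fx=3,fy=3,interpolation=cv2.INTER_CUBIC)[:600])
E
```

```text
tcp in sp [ -4.3   1.  132.3] x ang -0.21 tilt err deg 0.22 F [-0.3 -0.2 -1.5] w 9.0 q [-0.04  0.16  1.9   0.29  0.71 -0.64] t 14.2
[0.0022, 0.0005, 0.0161, 0.03, 0.11, -0.1],
[0.0022, 0.0005, 0.0161, 0.03, 0.11, -0.1],
```

View pics/w12.png

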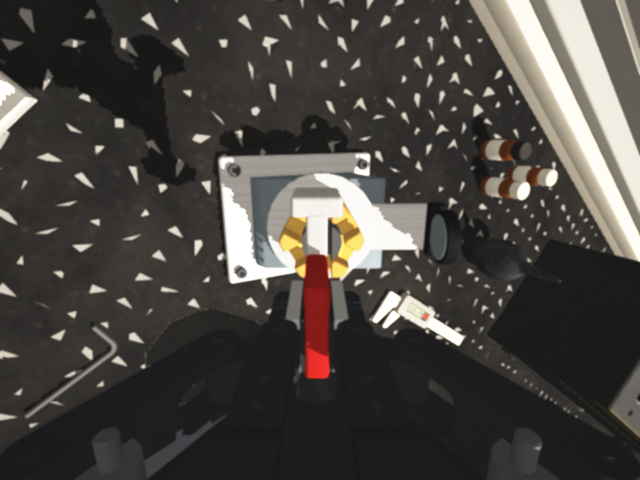

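View pics/s12c.png

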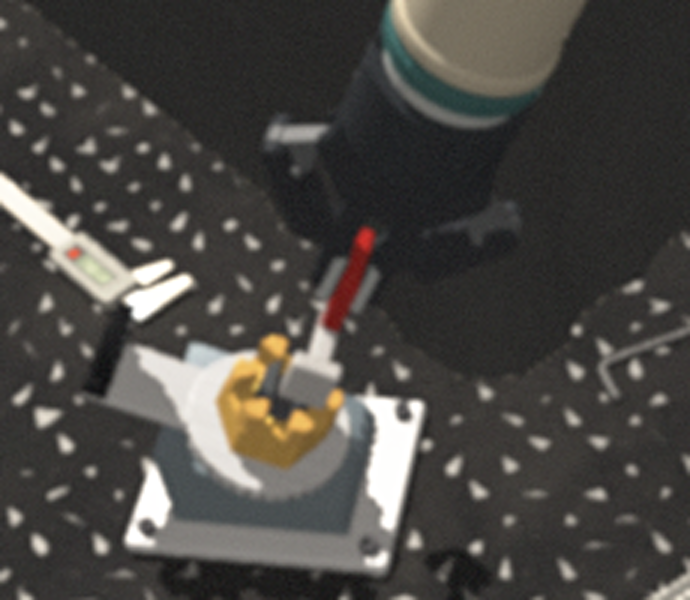

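servo_tool([
  [0.0022, 0.0005, 0.013, 0, 0, -0.1],
  [0.0022, 0.0005, 0.013, 0, 0, -0.1],
  [0, 0, 0, 0, 0, 0],
])

```text
t: 14.68
tool_pos: [602.7, 117.0, 158.2]
ee_rot: [[0.827, 0.405, 0.39], [0.369, -0.914, 0.168], [0.424, 0.005, -0.905]]
contact_force: [0.3, -0.3, -1.8]
width: 8.7
```

```bash
python3 - <<'E'
from h import *
rep(); Q=toolsp(RS,0)
rows([(SO+RS@[0,0,90],Q)],n=2)
E
```

```text
tcp in sp [  4.4  -1.4 107.7] x ang 0.13 tilt err deg 0.26 F [ 0.3 -0.3 -1.8] w 8.7 q [-0.03  0.2   1.9   0.3   0.66 -0.65] t 14.675
[-0.0022, -0.0007, 0.0089, 0.12, -0.06, 0.07],
[-0.0022, -0.0007, 0.0089, 0.12, -0.06, 0.07],
```

servo_tool([
  [-0.0035, -0.0012, 0.008, 0.2, 0, 0],
  [0, 0, 0, 0, 0, 0],
  [0, 0, 0, 0, 0, 0],
])

```text
t: 15.05
tool_pos: [602.3, 118.4, 148.6]
ee_rot: [[0.827, 0.407, 0.387], [0.369, -0.913, 0.172], [0.424, 0.001, -0.906]]
contact_force: [0.0, 0.4, -1.8]
width: 9.0
```

```bash
python3 - <<'E'
from h import *
rep(); Q=toolsp(RS,0)
rows([(SO+RS@[0,0,90],Q)],n=1)
E
```

```text
tcp in sp [ 0.6  0.1 98.9] x ang 0.15 tilt err deg 0.07 F [ 0.   0.4 -1.8] w 9.0 q [-0.03  0.21  1.91  0.31  0.64 -0.66] t 15.05
[-0.0006, 0.0001, 0.0089, -0.0, -0.07, 0.15],
```

servo_tool([
  [-0.0006, 0, 0.009, 0, 0, 0.1],
  [0, 0, 0.009, 0, 0, 0],
  [0, 0, 0.009, 0, 0, 0],
  [0, 0, 0, 0, 0, 0],
  [0, 0, 0, 0, 0, 0],
])

```text
t: 15.68
tool_pos: [613.1, 123.1, 122.0]
ee_rot: [[0.828, 0.406, 0.387], [0.367, -0.914, 0.172], [0.424, 0.0, -0.906]]
contact_force: [0.7, -0.9, -1.0]
width: 9.2
```

```bash
python3 - <<'E'
from h import *
rep(); Q=toolsp(RS,0)
rows([(SO+RS@[0,0,65],Q)],n=1)
W=camera_params('wrist');im=read_camera('wrist');save('w13',im);np.savez('w13.npz',**W)
cv2.imwrite('pics/w13c.png',cv2.resize(im[150:400,190:450,::-1],None,fx=2.4,fy=2.4,interpolation=cv2.INTER_CUBIC))
im=read_camera('scene'); save('s13',im); 
cv2.imwrite('pics/s13c.png',cv2.resize(im[200:330,120:260,::-1],None,fx=4.5,fy=4.5,interpolation=cv2.INTER_CUBIC)[:600])
E
```

```text
tcp in sp [-0.   0.  69.9] x ang 0.03 tilt err deg 0.07 F [ 0.7 -0.9 -1. ] w 9.2 q [-0.02  0.26  1.93  0.33  0.58 -0.68] t 15.675
[0.0, 0.0, 0.0049, -0.0, -0.07, 0.03],
```

View pics/w13c.png

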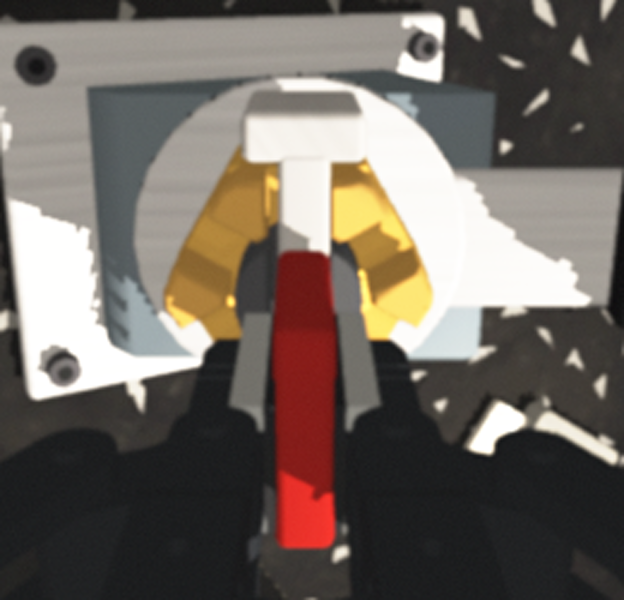

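View pics/s13c.png

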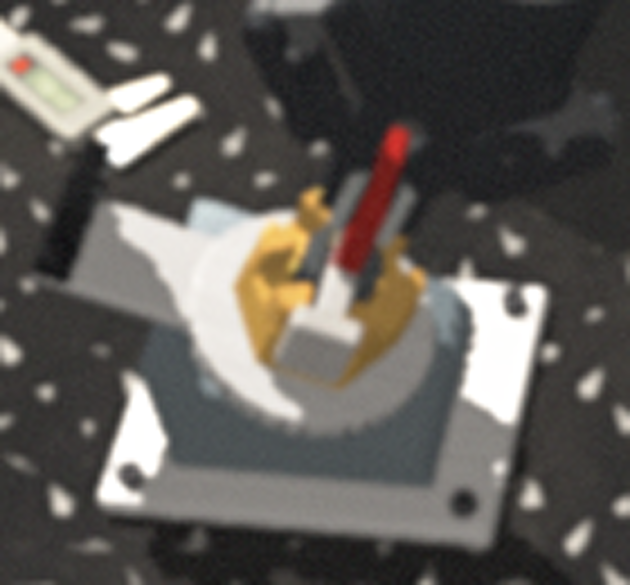

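servo_tool([
  [-0.001, 0, 0.003, 0, 0, 0],
  [0, 0, 0.003, 0, 0, 0],
  [0, 0, 0, 0, 0, 0],
])

```text
t: 16.15
tool_pos: [614.8, 123.7, 116.6]
ee_rot: [[0.827, 0.405, 0.389], [0.367, -0.914, 0.172], [0.425, 0.001, -0.905]]
contact_force: [0.1, -0.3, -1.4]
width: 9.1
```

```bash
sed -i 's/SO=SO+RS@\[-0.8,1.5,0\]/SO=SO+RS@[-1.8,1.5,0]/' h.py; python3 - <<'E'
from h import *
rep(); Q=toolsp(RS,0)
rows([(SO+RS@[0,0,60],Q)],n=1)
W=camera_params('wrist');im=read_camera('wrist');save('w14',im);np.savez('w14.npz',**W)
cv2.imwrite('pics/w14c.png',cv2.resize(im[160:310,240:390,::-1],None,fx=4,fy=4,interpolation=cv2.INTER_CUBIC))
E
```

```text
tcp in sp [ 0.3 -0.1 64.3] x ang 0.04 tilt err deg 0.14 F [ 0.1 -0.3 -1.4] w 9.1 q [-0.02  0.27  1.93  0.34  0.56 -0.69] t 16.15
[-0.0003, -0.0001, 0.0043, 0.03, -0.13, 0.04],
```

View pics/w14c.png

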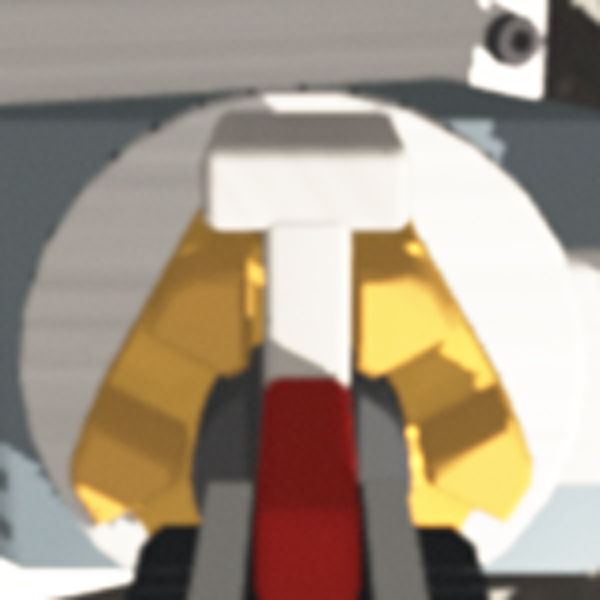

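servo_tool([
  [-0.0011, 0, 0.0, 0, -0.1, 0],
  [0, 0, 0.002, 0, 0, 0],
  [0, 0, 0, 0, 0, 0],
])

```text
t: 16.58
tool_pos: [614.7, 123.7, 114.5]
ee_rot: [[0.828, 0.405, 0.387], [0.368, -0.914, 0.171], [0.423, 0.001, -0.906]]
contact_force: [-0.2, 0.5, -2.3]
width: 8.8
```

```bash
sed -i 's/SO=SO+RS@\[-1.8,1.5,0\]/SO=SO+RS@[-2.4,1.5,0]/' h.py; python3 - <<'E'
from h import *
rep(); Q=toolsp(RS,0)
rows([(SO+RS@[0,0,46.7],Q)],n=3)
W=camera_params('wrist');im=read_camera('wrist');save('w15',im);np.savez('w15.npz',**W)
cv2.imwrite('pics/w15c.png',cv2.resize(im[160:310,240:390,::-1],None,fx=4,fy=4,interpolation=cv2.INTER_CUBIC))
E
```

```text
tcp in sp [-0.1 -0.1 62.3] x ang 0.04 tilt err deg 0.06 F [-0.2  0.5 -2.3] w 8.8 q [-0.02  0.27  1.93  0.34  0.56 -0.69] t 16.575
[0.0, -0.0001, 0.0052, 0.01, -0.02, 0.01],
[0.0, -0.0001, 0.0052, 0.01, -0.02, 0.01],
[0.0, -0.0001, 0.0052, 0.01, -0.02, 0.01],
```

View pics/w15c.png

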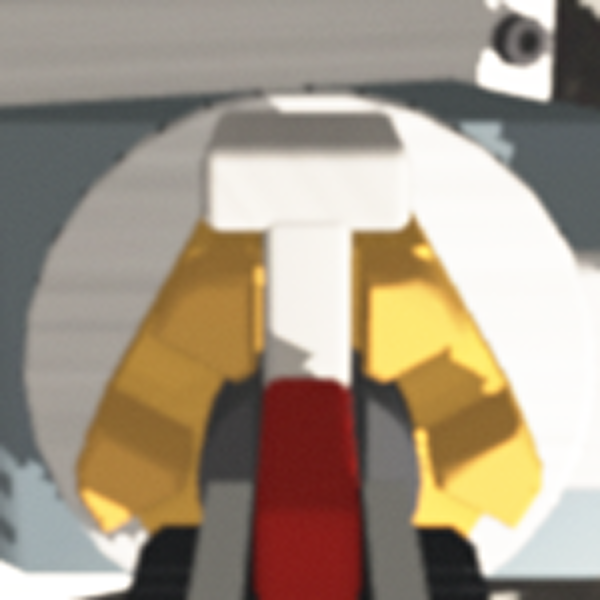

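servo_tool([
  [0, 0, 0.004, 0, 0, 0],
  [0, 0, 0.004, 0, 0, 0],
  [0, 0, 0, 0, 0, 0],
])

```text
t: 17.0
tool_pos: [618.1, 125.1, 106.7]
ee_rot: [[0.828, 0.405, 0.387], [0.368, -0.914, 0.171], [0.423, 0.001, -0.906]]
contact_force: [0.3, -0.1, -1.5]
width: 9.3
```

```bash
python3 - <<'E'
from h import *
rep(); Q=toolsp(RS,0)
rows([(SO+RS@[0,0,46.7],Q)],n=2)
E
```

```text
tcp in sp [-0.  -0.2 53.8] x ang 0.04 tilt err deg 0.06 F [ 0.3 -0.1 -1.5] w 9.3 q [-0.01  0.29  1.94  0.35  0.54 -0.7 ] t 17.0
[0.0, -0.0001, 0.0035, 0.02, -0.02, 0.02],
[0.0, -0.0001, 0.0035, 0.02, -0.02, 0.02],
```

servo_tool([
  [0, 0, 0.004, 0, 0, 0],
  [0, 0, 0.002, 0, 0, 0],
  [0, 0, 0.001, 0, 0, 0],
  [0, 0, 0, 0, 0, 0],
])

```text
t: 17.5
tool_pos: [620.5, 126.1, 101.6]
ee_rot: [[0.827, 0.406, 0.388], [0.369, -0.914, 0.171], [0.424, 0.002, -0.906]]
contact_force: [-0.9, -1.4, -2.1]
width: 9.3
```

```bash
python3 - <<'E'
from h import *
rep()
E
```

```text
tcp in sp [ 0.2 -0.3 48. ] x ang 0.11 tilt err deg 0.11 F [-0.9 -1.4 -2.1] w 9.3 q [-0.01  0.3   1.94  0.35  0.53 -0.7 ] t 17.5
```

servo_tool([
  [0, 0, 0.0015, 0, 0, 0],
  [0, 0, 0.001, 0, 0, 0],
  [0, 0, 0.001, 0, 0, 0],
  [0, 0, 0, 0, 0, 0],
])

```text
t: 18.0
tool_pos: [620.8, 126.2, 101.6]
ee_rot: [[0.826, 0.408, 0.39], [0.37, -0.913, 0.171], [0.425, 0.003, -0.905]]
contact_force: [-0.1, -0.1, -1.5]
width: 9.2
```

```bash
python3 - <<'E'
from h import *
rep()
W=camera_params('wrist');im=read_camera('wrist');save('w16',im)
im=read_camera('scene')
cv2.imwrite('pics/s16c.png',cv2.resize(im[200:330,120:260,::-1],None,fx=4.5,fy=4.5,interpolation=cv2.INTER_CUBIC)[:600])
E
```

```text
tcp in sp [ 0.5 -0.3 47.9] x ang 0.23 tilt err deg 0.2 F [-0.1 -0.1 -1.5] w 9.2 q [-0.01  0.3   1.94  0.36  0.53 -0.71] t 18.0
```

View pics/s16c.png

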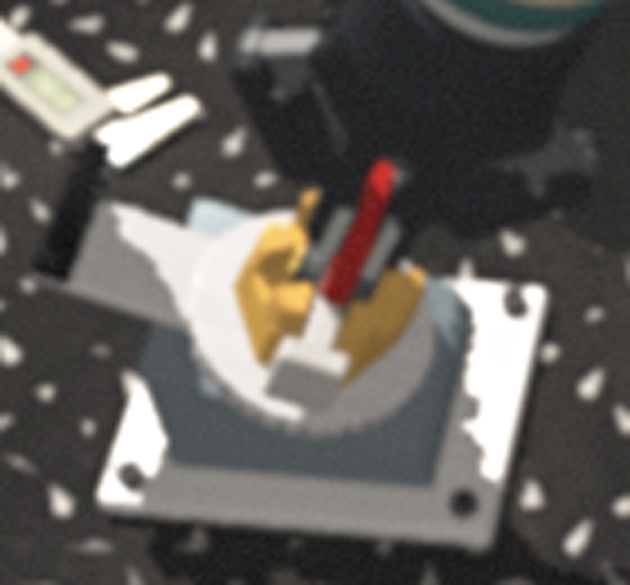

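View pics/w16.png

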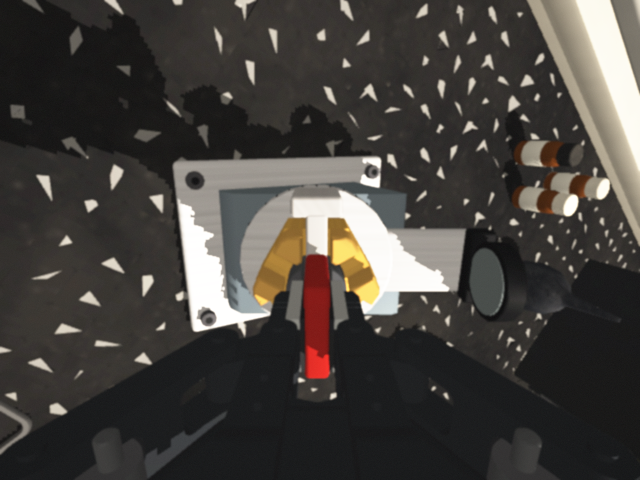

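servo_tool([
  [-0.0004, 0, 0.003, 0, -0.1, -0.2],
  [0, 0, 0.002, 0, 0, 0],
])

```text
t: 18.35
tool_pos: [621.0, 126.3, 101.5]
ee_rot: [[0.823, 0.413, 0.39], [0.376, -0.911, 0.17], [0.425, 0.006, -0.905]]
contact_force: [-11.9, -5.1, 13.8]
width: 9.4
```

```bash
python3 - <<'E'
from h import *
rep()
E
```

```text
tcp in sp [ 0.6 -0.3 47.7] x ang 0.61 tilt err deg 0.2 F [-11.9  -5.1  13.8] w 9.4 q [-0.01  0.3   1.94  0.35  0.53 -0.71] t 18.35
```

servo_tool([
  [-0.0005, 0, 0, 0, 0, 0.3],
  [0, 0, 0, 0, 0, 0],
])

```text
t: 18.6
tool_pos: [620.7, 126.0, 101.5]
ee_rot: [[0.825, 0.408, 0.39], [0.371, -0.913, 0.17], [0.426, 0.004, -0.905]]
contact_force: [-0.6, -0.6, -1.5]
width: 9.1
```

```bash
python3 - <<'E'
from h import *
rep(); s=monitor.read_state(); print(RS.T@s['contact_force'])
E
```

```text
tcp in sp [ 0.3 -0.5 47.9] x ang 0.29 tilt err deg 0.25 F [-0.6 -0.6 -1.5] w 9.1 q [-0.01  0.3   1.94  0.35  0.53 -0.71] t 18.6
[-1.33537645 -0.28462273 -1.07592917]
```

Seated against the floor. Release by opening to a modest width, then withdraw along the spindle.

servo_tool([
  [0, 0, 0, 0, 0, 0],
  [0, 0, 0, 0, 0, 0],
  [0, 0, 0, 0, 0, 0],
], hand=0.6)

```text
t: 18.98
tool_pos: [622.0, 126.2, 101.1]
ee_rot: [[0.825, 0.408, 0.391], [0.371, -0.913, 0.17], [0.426, 0.005, -0.904]]
contact_force: [-0.6, 0.2, 0.3]
width: 34.1
```

```bash
python3 - <<'E'
from h import *
rep()
W=camera_params('wrist');im=read_camera('wrist');save('w17',im)
E
```

```text
tcp in sp [ 1.2 -0.7 47. ] x ang 0.28 tilt err deg 0.29 F [-0.6  0.2  0.3] w 34.1 q [-0.01  0.3   1.94  0.36  0.53 -0.71] t 18.975
```

View pics/w17.png

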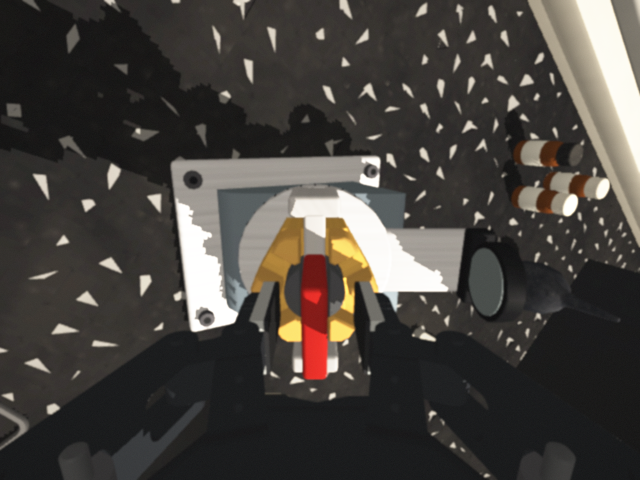

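servo_tool([
  [-0.001, 0, -0.015, 0, 0, 0],
  [0, 0, -0.025, 0, 0, 0],
  [0, 0, -0.03, 0, 0, 0],
  [0, 0, -0.03, 0, 0, 0],
  [0, 0, 0, 0, 0, 0],
])

```text
t: 19.65
tool_pos: [580.1, 107.8, 196.9]
ee_rot: [[0.824, 0.408, 0.393], [0.371, -0.913, 0.169], [0.428, 0.006, -0.904]]
contact_force: [0.5, -0.0, -0.5]
width: 34.1
```

```bash
python3 - <<'E'
from h import *
rep()
W=camera_params('wrist');im=read_camera('wrist');save('w18',im);np.savez('w18.npz',**W)
cv2.imwrite('pics/w18c.png',cv2.resize(im[150:350,220:420,::-1],None,fx=3,fy=3,interpolation=cv2.INTER_CUBIC))
im=read_camera('scene');save('s18',im)
cv2.imwrite('pics/s18c.png',cv2.resize(im[200:330,120:260,::-1],None,fx=4.5,fy=4.5,interpolation=cv2.INTER_CUBIC)[:600])
f=RS@np.array([0,0,1.])
b=SO+RS@[0,0,9]
S=camera_params('scene')
for n,X in dict(finC=[0,0,68],finA=[0,20,68],finB=[0,-20,68],ckA=[0,42,30],ckB=[0,-42,30]).items():
    print(n,proj(W,b+RS@X).round(1),proj(S,b+RS@X).round(1))
E
```

```text
tcp in sp [  0.2  -0.6 153.1] x ang 0.3 tilt err deg 0.43 F [ 0.5 -0.  -0.5] w 34.1 q [-0.05  0.13  1.89  0.28  0.75 -0.65] t 19.65
finC [316.  246.6] [202.  245.9]
finA [316.2 218.1] [199.1 255.9]
finB [315.9 273.7] [204.9 236.2]
ckA [316.1 177.9] [189.4 279.3]
ckB [315.6 280.1] [201.6 238.4]
```

View pics/w18c.png

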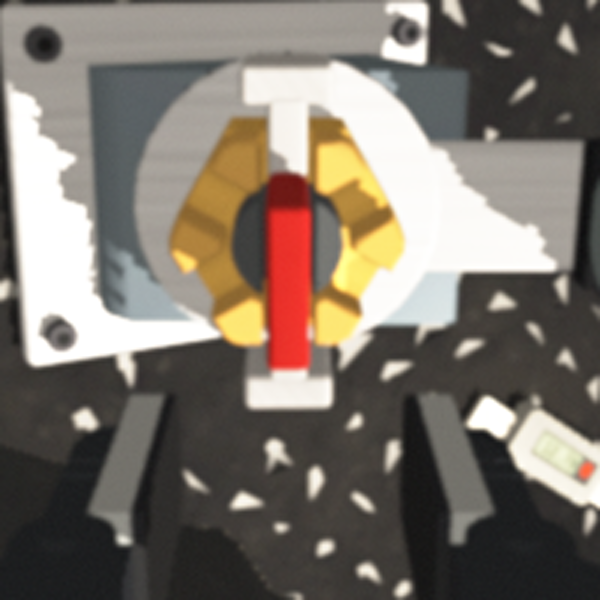

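View pics/s18c.png

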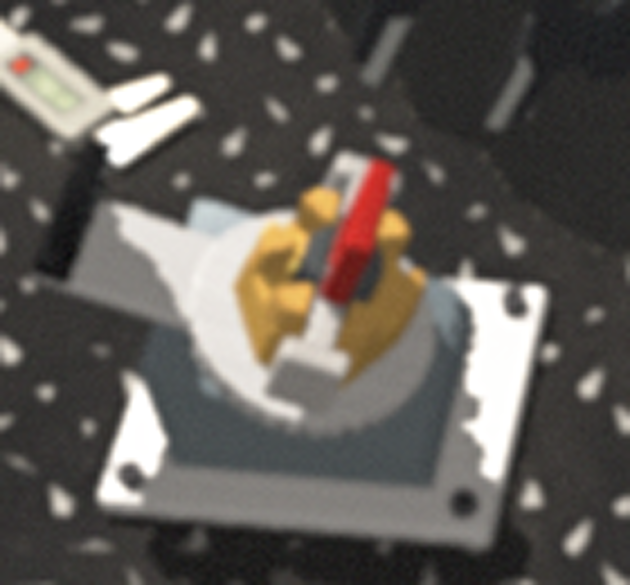

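```bash
python3 - <<'E'
from h import *
from bench import manip
print(manip.hand_in()); rep()
im=read_camera('scene');save('end',im)
E
```

```text
the job is handed in; nothing more can be done
None
the job is handed in; nothing more can be done
```

The nut is tightened to the next slot and the lock bar is seated in the lined-up slots. I handed the job in at about 20 s of the 69 s; no verdict was reported.

- **Nut:** I gripped it by its flats and turned it clockwise about 32° (0.56 rad). In the wrist picture after I let go, the nut's and the spindle's slot edges were parallel to within a fraction of a degree. The first measurement put the starting angle at -0.57 to -0.59 rad.
- **Lock bar:** I picked it up by the fin, lowered it along the spindle and pressed until it stopped. The reaction was about 19 N, and the grip was then opened. It stopped with its origin about 10 mm up the spindle by my estimate, 1 mm above the nominal 9 mm. That is inside the 12.5 mm limit and of the size of the calibration error.
- **Last checks:** In the wrist and scene pictures after withdrawing, the fin and cheeks were within about 1 px of where a seated bar should appear. The gripper was well clear of the bar.
- **Disagreements:** My estimates of the spindle axis position from different views differed by about 2 mm. I settled it by centring the bar on the slot by eye in the wrist picture, just above the slot. A picture I tried to take after hand-in was refused, so there is no view of the final second.
- **Bystanders:** The screwdriver and hex key were not touched, though I did not measure their positions again at the end.

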